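# Sort the rack bolts by length into their gauge trays

## Task

Sort the hardware from the dismantled pallet rack: lay each of the three bolts flat and lengthwise in the shortest of the three rectangular gauge trays that it fits into lying down, one bolt to a tray, and stand the levelling foot upright in the middle of the round dish. Leave all four released and at rest.

Things in the scene. Friction and masses are not known exactly. Their poses are not given: they have to be found in the camera images.
- bolt_short_center (a point): The short bolt: zinc hex bolt with its nut on the end, loose, lying on a flat. 60 mm long; round shank 16 mm in diameter between head (24 mm across flats, 10 mm thick, at -x) and nut (24 mm, 13 mm thick, then 3 mm of thread, at +x): 34 mm of shank to grip. Point: middle of the bolt on its axis, 12 mm above what it lies on; x along the bolt, z up at the start.
- tray_short: The short gauge tray: a grey shallow rectangular tray fixed to the bench, open above, inside 80 mm long (x) and 56 mm wide (y), walls 4 mm thick, 10 mm high overall, floor 3 mm thick. Origin: centre of its underside, on the bench; x runs along its length. A bolt of 60 mm lies flat in it, along x, with 10 mm to spare at each end.
- bolt_medium_center (a point): The medium bolt: zinc hex bolt with its nut on the end, loose, lying on a flat. 85 mm long; round shank 16 mm in diameter between head (24 mm across flats, 10 mm thick, at -x) and nut (24 mm, 13 mm thick, then 3 mm of thread, at +x): 59 mm of shank to grip. Point: middle of the bolt on its axis, 12 mm above what it lies on; x along the bolt, z up at the start.
- tray_medium: The medium gauge tray: a grey shallow rectangular tray fixed to the bench, open above, inside 105 mm long (x) and 56 mm wide (y), walls 4 mm thick, 10 mm high overall, floor 3 mm thick. Origin: centre of its underside, on the bench; x runs along its length. A bolt of 85 mm lies flat in it, along x, with 10 mm to spare at each end.
- bolt_long_center (a point): The long bolt: zinc hex bolt with its nut on the end, loose, lying on a flat. 110 mm long; round shank 16 mm in diameter between head (24 mm across flats, 10 mm thick, at -x) and nut (24 mm, 13 mm thick, then 3 mm of thread, at +x): 84 mm of shank to grip. Point: middle of the bolt on its axis, 12 mm above what it lies on; x along the bolt, z up at the start.
- tray_long: The long gauge tray: a grey shallow rectangular tray fixed to the bench, open above, inside 130 mm long (x) and 56 mm wide (y), walls 4 mm thick, 10 mm high overall, floor 3 mm thick. Origin: centre of its underside, on the bench; x runs along its length. A bolt of 110 mm lies flat in it, along x, with 10 mm to spare at each end.
- foot_center (a point): The levelling foot of the rack: a round black rubber base 46 mm in diameter and 12 mm high, a steel collar 28 mm in diameter up to 18 mm, and an upright round steel stud 16 mm in diameter up to 60 mm; loose, standing on its base. The point is on its axis, 30 mm above its underside; z runs up the stud.
- dish: The round dish: grey, fixed to the bench, inside 72 mm in diameter, wall 4 mm thick, 10 mm high overall, floor 3 mm thick. Origin: centre of its underside, on the bench. Between these eight things lie low loose odds and ends under 25 mm high; stock along the edges of the bench is under 160 mm high.
Mind the look-alikes: they are no part of the job. What is shaped like the part that bears bolt_short_center but purple is not meant.

How it is judged:
At the end, for the whole second after the job is handed in: Each bolt lies level (5 deg) on the floor of the tray of its own length, centre within 14 mm of the tray centre along it and 20 mm across, within 20 deg of its length, either way round; the foot stands upright (7 deg) on the dish floor within 16 mm of its centre; all at rest, released (x of bolt_short_center in the frame of tray_short between -0.014 and 0.014 m and y of bolt_short_center in the frame of tray_short between -0.02 and 0.02 m and z of bolt_short_center in the frame of tray_short between 0.01 and 0.019 m and angle between the x axis of bolt_short_center and the x axis of tray_short, either way round below 0.35 rad and angle between bolt_short_center's own x axis and vertical between 1.48 and 1.66 rad and linear speed of each of bolt_short, bolt_medium, bolt_long, foot below 0.02 m/s and x of bolt_medium_center in the frame of tray_medium between -0.014 and 0.014 m and y of bolt_medium_center in the frame of tray_medium between -0.02 and 0.02 m and z of bolt_medium_center in the frame of tray_medium between 0.01 and 0.019 m and angle between the x axis of bolt_medium_center and the x axis of tray_medium, either way round below 0.35 rad and angle between bolt_medium_center's own x axis and vertical between 1.48 and 1.66 rad and x of bolt_long_center in the frame of tray_long between -0.014 and 0.014 m and y of bolt_long_center in the frame of tray_long between -0.02 and 0.02 m and z of bolt_long_center in the frame of tray_long between 0.01 and 0.019 m and angle between the x axis of bolt_long_center and the x axis of tray_long, either way round below 0.35 rad and angle between bolt_long_center's own x axis and vertical between 1.48 and 1.66 rad and horizontal distance between foot_center and dish below 0.016 m and z of foot_center in the frame of dish between 0.028 and 0.037 m and angle between foot_center's own z axis and vertical below 0.12 rad); the robot touches nothing.
It also fails if it takes over 104 s, if anything falls off the work surface, if the arm or the gripper's body presses on something with over 40 N, if the wrist force passes 120 N, or if a joint passes its speed limit or range.

## Robot

A 7-joint arm with a two-finger parallel gripper is mounted at the origin on the work surface. World frame = base frame: x ahead of the robot, y to its left, z up, the work surface at z = 0. Lengths are in m, angles in rad, forces in N, time in s.
With the tool pointing down it reaches from about 0.4 to 0.875 m from the base axis. Payload 19.3 kg.
Tool frame: the origin (TCP) lies at the very end of the fingers, on their centre line; the grasp point (between the pads) lies 19 mm behind it; y points along the fingers, x is the direction in which the jaws open and shut, and the axes are right-handed (so a half turn about y gives the same grasp; the last joint's range is limited). The gripper opens to 85 mm and grips with 20 to 120 N. Pads are 22 mm wide; open, the fingers measure 114 mm over their backs; the gripper's body (76 mm by 85 mm) begins 54 mm behind the grasp point. The pads swing forward as they close: fully open they stand 13 mm farther back than shut.
Start: joints at [-1.178, 0.521, -0.036, 1.599, 0.021, 1.021, -0.113], TCP at [0.279, 0.559, 0.231] pointing down, gripper open.
Joint ranges: [-2.91, 2.91], [-0.3, 2.13], [-1.5, 1.42], [0.17, 2.43], [-1.26, 4.41], [0.16, 1.93], [-2.52, 2.52]. Speed limits (rad/s): [1.89, 1.89, 2.39, 2.39, 3.01, 3.01, 3.01].

## Interface

Orientations are given as [roll, pitch, yaw] about the fixed x, y, z axes, in that order (R = Rz(yaw) Ry(pitch) Rx(roll)).
In Python, from workcell import bot gives the robot as it stands. The module is installed in compiled form; this text tells all that it offers.
- The arm moves only by the shell command python3 -m crank 'ROWS' [FORCE]. ROWS is JSON, a list of rows, each an object of numbers: "hand": the closure, from 0 (fully open) to 1 (shut); "dx", "dy", "dz": the shift along the tool's x, y, z in mm; "yaw": the turn about the tool's y in rad. In form: [{"hand": .., "dx": .., "dy": .., "dz": .., "yaw": ..}, ...]. A call has 1 to 12 rows; each row is the pose to reach, as a shift and turn from the pose commanded when the call began, along the tool's axes at that moment; what a row does not reach only later rows make up. A row lasts 1/12 s, in which the tool goes at most 41.7 mm and 7.16 degrees, less where a joint would pass 70% of its speed; a pose out of reach is approached as far as the arm can. A call with a gripper value outside its range is refused whole. The fingers move at their own pace and stop on an object; FORCE is the grip in N (left out, the last holds). Time passes only in rows, so rows that repeat a pose let the fingers close. It gives the time, the measured TCP pose, the force and the opening at its end, in the units of the state.
- bot.observe(): the state, without advancing time (a new reading comes with each control period).
- bot.grab_frame(name): name is "side" or "top"; returns the picture (384x512x3 uint8, red, green, blue); there is no depth.
- bot.camera_info(name): a dict with "fx", "fy", "cx", "cy" (pixels), "rvec" (rotation vector, rad) and "tvec" (3), from world to camera coordinates, as OpenCV has them. Camera axes: x right, y down, z forward; pixel columns grow to the right and rows downward; lengths in m; the calibration is good to about 2 mm. A picture is of the moment at which its call begins. camera_info takes no time and is no camera call.
- bot.job_done(): hands the job in, once; it reports no verdict.
The state is a dict: "clock": time; "qpos": joint angles; "qd": joint speeds; "joint_efforts": joint torques, N m; "position": TCP position; "tool_rot": TCP orientation; "force": force on the tool from outside, world axes, zero at the start; "moment": the same for the moment, N m; "grip_width": finger opening in m.
Only numpy, scipy, OpenCV 4.12 (cv2) and the standard library are available. Lean on these libraries where they do the work, as an engineer would, in place of code of your own. Each camera call takes 0.05 s, during which the arm holds its last target.

## Working session

There is one attempt and no reset: what is moved stays moved. The work goes in short steps, Python scripts to look and compute and a shell command to move; the robot and the scene stay as the last step left them, time stands still between calls to the robot, and variables do not carry over. Pictures are saved under pics/ and viewed, and the job is handed in when it is done.

```bash
mkdir -p pics; python3 - <<'E'
from workcell import bot
import cv2
print(bot.observe())
for n in ("top","side"):
    im=bot.grab_frame(n); cv2.imwrite(f"pics/{n}0.png",im[:,:,::-1]); print(n,bot.camera_info(n))
E
```

```text
{'clock': 0.0, 'qpos': array([-1.17818583,  0.52201512, -0.03628438,  1.60000448,  0.02121207,
        1.02110613, -0.11279439]), 'qd': array([ 0.00028295,  0.00027131,  0.00157816,  0.00106627,  0.00108727,
       -0.0011183 ,  0.00143798]), 'joint_efforts': array([ 6.77204844e-04, -9.27104974e+01,  1.98045239e+00, -3.69926727e+01,
        1.79423840e-02,  8.29517405e-03,  4.94807352e-05]), 'position': array([0.2789478 , 0.55891742, 0.23072679]), 'tool_rot': array([-1.57091036e+00,  1.14245457e-03,  1.10795035e+00]), 'force': array([ 0.1797736 ,  0.79109441, -0.061091  ]), 'moment': array([-0.01331426,  0.00199552,  0.04258905]), 'grip_width': 0.0854215400491625}
top {'fx': 365.0345796537133, 'fy': 365.0345796537133, 'cx': 255.81046983255266, 'cy': 187.37673096442623, 'rvec': array([ 2.19073603, -2.21777162,  0.10636753]), 'tvec': array([-0.01014176,  0.55678009,  0.78861411])}
side {'fx': 347.4519449123336, 'fy': 347.4519449123336, 'cx': 253.59423208999993, 'cy': 191.38307432410318, 'rvec': array([ 0.40330562, -2.78377293,  1.13065318]), 'tvec': array([0.55908787, 0.15426465, 0.71565714])}
```

View pics/top0.png

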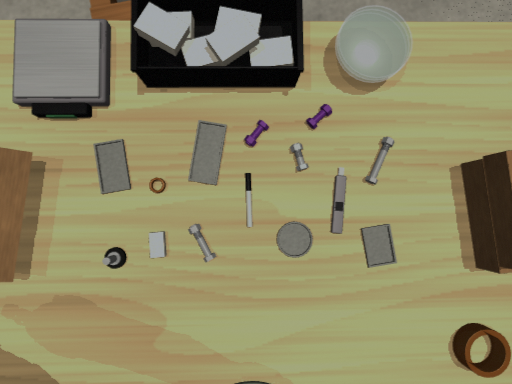

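View pics/side0.png

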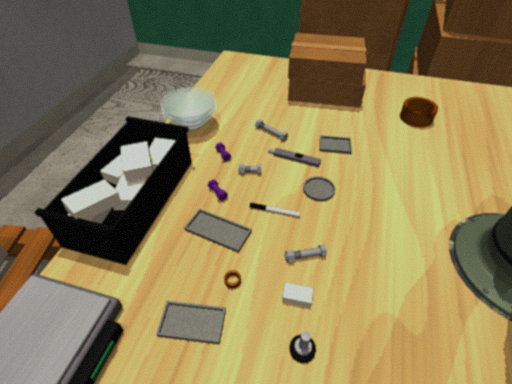

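```bash
cat > h.py <<'E'
import numpy as np, cv2
from workcell import bot
def cam(n):
    c=bot.camera_info(n); K=np.array([[c['fx'],0,c['cx']],[0,c['fy'],c['cy']],[0,0,1.]])
    return K,cv2.Rodrigues(c['rvec'])[0],np.array(c['tvec']),np.array(c['rvec'])
def p2w(n,uv,z):
    K,R,t,_=cam(n); uv=np.atleast_2d(np.array(uv,float))
    d=(np.linalg.inv(K)@np.c_[uv,np.ones(len(uv))].T).T@R; o=-R.T@t
    return o+d*((z-o[2])/d[:,2])[:,None]
def w2p(n,P):
    K,R,t,r=cam(n); return cv2.projectPoints(np.atleast_2d(np.array(P,float)),r,t,K,None)[0][:,0]
E
python3 - <<'E'
from h import *
for n in("top","side"):
    K,R,t,r=cam(n); print(n,"cam at",-R.T@t)
N={'bs':(300,157),'bm':(202,243),'bl':(379,161),'foot':(115,257),'dish':(294,239),'tA':(113,166),'tB':(208,153),'tC':(378,245),'p1':(257,133),'p2':(319,117)}
for k,v in N.items(): print(k,p2w("top",v,0.01)[0].round(3), w2p('side',p2w("top",v,0.01)).round(0))
im=cv2.imread('pics/top0.png')
cv2.imwrite('pics/c1.png',cv2.resize(im[110:280,85:265],None,fx=4,fy=3.5*4/3.5*0.88,interpolation=cv2.INTER_CUBIC))
cv2.imwrite('pics/c1.png',cv2.resize(im[115:275,85:265],None,fx=3.7,fy=3.7,interpolation=cv2.INTER_CUBIC))
cv2.imwrite('pics/c2.png',cv2.resize(im[115:275,240:420],None,fx=3.7,fy=3.7,interpolation=cv2.INTER_CUBIC))
E
```

```text
top cam at [0.50511046 0.00943446 0.82267464]
side cam at [0.4242781  0.53129757 0.62149253]
bs [ 0.625 -0.118  0.01 ] [[251. 168.]]
bm [0.436 0.103 0.01 ] [[307. 253.]]
bl [ 0.614 -0.297  0.01 ] [[272. 130.]]
foot [0.409 0.292 0.01 ] [[303. 346.]]
dish [ 0.441 -0.1    0.01 ] [[320. 187.]]
tA [0.608 0.298 0.01 ] [[194. 318.]]
tB [0.635 0.089 0.01 ] [[220. 227.]]
tC [ 0.425 -0.289  0.01 ] [[336. 143.]]
p1 [ 0.68  -0.022  0.01 ] [[219. 189.]]
p2 [ 0.716 -0.163  0.01 ] [[224. 152.]]
```

View pics/c1.png

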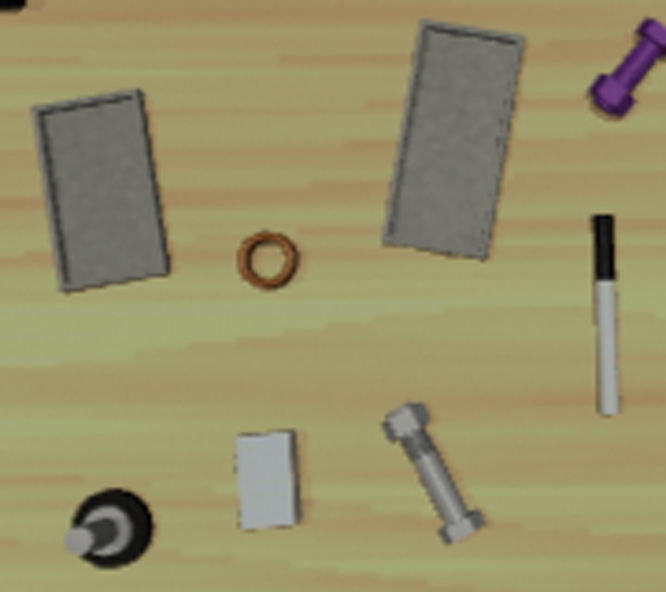

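View pics/c2.png

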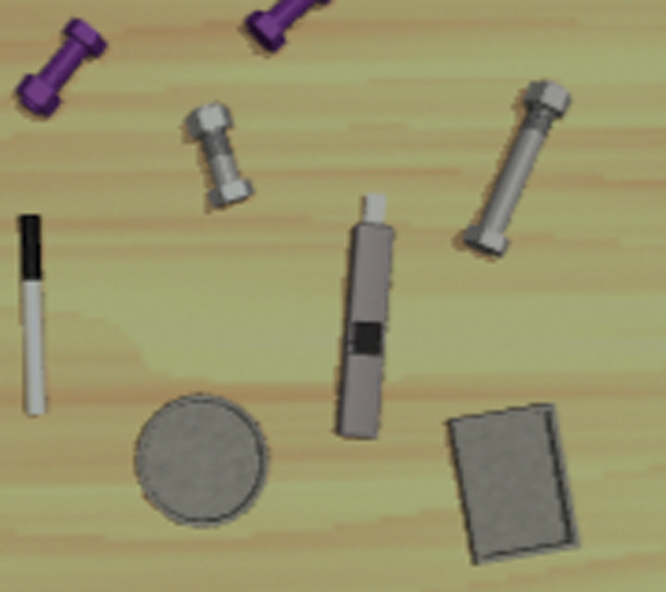

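```bash
cat > seg.py <<'E'
from h import *
def seg(im,c,r,s=60,vmax=255,f=4):
    u,v=c; u0,v0=u-r,v-r; w=im[v0:v+r,u0:u+r]
    big=cv2.resize(w,None,fx=f,fy=f,interpolation=cv2.INTER_CUBIC)
    h=cv2.cvtColor(big,cv2.COLOR_BGR2HSV)
    m=((h[...,1]<s)&(h[...,2]<=vmax)).astype('u1')
    n,l,st,ce=cv2.connectedComponentsWithStats(m)
    # component nearest centre with area
    k=max((i for i in range(1,n)if st[i,4]>60),key=lambda i:st[i,4]-20*np.hypot(*(ce[i]-r*f)))
    ys,xs=np.nonzero(l==k)
    return np.c_[(xs+.5)/f-.5+u0,(ys+.5)/f-.5+v0]
E
python3 - <<'E'
from seg import *
im=cv2.imread('pics/top0.png')
for k,c,r,z in [('bs',(300,157),20,.014),('bm',(202,243),28,.014),('bl',(379,161),32,.014),('tA',(113,166),38,.01),('tB',(208,153),40,.01),('tC',(378,245),35,.01),('dish',(294,239),28,.01),('foot',(115,257),18,.01)]:
    p=seg(im,c,r,95)
    W=p2w('top',p,z)[:,:2]
    (cx,cy),(a,b),ang=cv2.minAreaRect((W*1000).astype('f4'))
    ang=ang if a>b else ang+90
    print(k,'mean',W.mean(0).round(4),'rect',round(cx,1),round(cy,1),round(max(a,b),1),round(min(a,b),1),'ang',round(ang%180,1))
E
```

```text
bs mean [ 0.63   -0.1165] rect 628.7 -116.3 90.4 83.2 ang 89.4
bm mean [0.4356 0.1048] rect 437.4 103.6 122.7 121.4 ang 89.2
bl mean [ 0.615  -0.2948] rect 615.1 -295.5 148.9 145.2 ang 89.3
tA mean [0.6099 0.3049] rect 609.5 299.7 171.0 166.7 ang 0.3
tB mean [0.6249 0.0907] rect 629.7 90.1 178.6 164.9 ang 89.3
tC mean [ 0.4245 -0.2887] rect 426.9 -288.2 160.0 155.0 ang 88.9
dish mean [ 0.4351 -0.0992] rect 437.2 -99.6 124.5 89.6 ang 89.1
foot mean [0.4092 0.2932] rect 409.8 292.8 79.1 77.2 ang 0.5
```

```bash
python3 - <<'E'
from seg import *
im=cv2.imread('pics/top0.png')
h=cv2.cvtColor(im,cv2.COLOR_BGR2HSV)
for p in [(230,230),(330,280),(160,215),(301,160),(202,243),(113,166),(294,239)]: print(p,h[p[1],p[0]])
for k,c,r,z in [('bs',(300,157),20,.014),('bm',(202,243),28,.014),('bl',(379,161),32,.014),('tA',(113,166),38,.01),('tB',(208,153),40,.01),('tC',(378,245),35,.01),('dish',(294,239),28,.01),('foot',(115,257),18,.01)]:
  for s in (45,60):
    p=seg(im,c,r,s)
    W=p2w('top',p,z)[:,:2]
    (cx,cy),(a,b),ang=cv2.minAreaRect((W*1000).astype('f4'))
    ang=ang if a>b else ang+90
    print(k,'mean',W.mean(0).round(4),'rect',round(cx,1),round(cy,1),round(max(a,b),1),round(min(a,b),1),'ang',round(ang%180,1))
E
```

```text
(230, 230) [ 27  85 162]
(330, 280) [ 27  85 162]
(160, 215) [ 26  88 162]
(301, 160) [ 30   7 144]
(202, 243) [ 36   8 159]
(113, 166) [ 30  18 113]
(294, 239) [ 30  21 121]
bs mean [ 0.6266 -0.1142] rect 626.3 -114.0 61.0 26.5 ang 15.9
bs mean [ 0.6266 -0.1142] rect 626.5 -114.1 61.9 27.7 ang 16.3
bm mean [0.4388 0.1037] rect 438.4 103.5 85.6 26.8 ang 27.6
bm mean [0.4386 0.1038] rect 438.4 103.6 86.6 27.6 ang 27.7
bl mean [ 0.6173 -0.2979] rect 617.0 -297.5 113.4 26.4 ang 154.4
bl mean [ 0.6173 -0.2979] rect 617.1 -297.4 114.7 27.8 ang 154.4
tA mean [0.6084 0.3011] rect 608.6 301.2 112.6 65.3 ang 9.3
tA mean [0.6084 0.3014] rect 608.7 301.6 113.7 66.7 ang 9.4
tB mean [0.6375 0.0907] rect 637.9 90.7 137.4 63.7 ang 170.0
tB mean [0.6376 0.0908] rect 638.0 90.8 138.3 64.7 ang 170.0
tC mean [ 0.4246 -0.2901] rect 424.6 -290.1 88.1 64.9 ang 8.4
tC mean [ 0.4245 -0.2903] rect 424.6 -290.3 89.3 66.3 ang 8.4
dish mean [ 0.4412 -0.1012] rect 440.9 -101.1 77.7 77.4 ang 179.0
dish mean [ 0.441  -0.1013] rect 441.0 -101.1 78.8 78.6 ang 179.0
foot mean [0.4074 0.2937] rect 408.2 292.9 46.1 42.1 ang 69.7
foot mean [0.4072 0.2937] rect 407.8 293.0 46.2 43.3 ang 68.0
```

```bash
python3 - <<'E'
from seg import *
for n in ('top','side'):
    im=cv2.imread(f'pics/{n}0.png'); c=(115,257) if n=='top' else (303,346)
    r=25; f=4;w=im[c[1]-r:c[1]+r,c[0]-r:c[0]+r]; b=cv2.resize(w,None,fx=f,fy=f,interpolation=cv2.INTER_CUBIC)
    m=(b.max(2)<55).astype('u1'); ys,xs=np.nonzero(m)
    p=np.c_[(xs+.5)/f-.5+c[0]-r,(ys+.5)/f-.5+c[1]-r].astype('f4')
    hull=cv2.convexHull(p)[:,0]; 
    W=p2w(n,hull,.006)[:,:2]; print(n,cv2.minEnclosingCircle((W*1000).astype('f4')), cv2.fitEllipse((W*1000).astype('f4')))
    cv2.imwrite(f'pics/f_{n}.png',cv2.resize(w,None,fx=10,fy=10,interpolation=cv2.INTER_CUBIC))
print(p2w('top',(105.7,260.9),.06))
# side check of others
im=cv2.imread('pics/side0.png')
for k,P,z in [('bs',(.6265,-.114,.014),.014),('bm',(.4385,.1036,.014),.014),('bl',(.617,-.2975,.014),.014),('tA',(.6086,.3013,.01),.01),('tB',(.638,.0907,.01),.01),('tC',(.4246,-.2902,.01),.01),('dish',(.441,-.101,.01),.01)]:
    c=tuple(w2p('side',P)[0].round().astype(int)); r={'t':42}.get(k[0],25)
    try:
        p=seg(im,c,r,60); W=p2w('side',p,z)[:,:2]; (cx,cy),(a,b),ang=cv2.minAreaRect((W*1000).astype('f4'));print(k,round(cx,1),round(cy,1),round(a,1),round(b,1),round(ang,1))
    except Exception as e: print(k,e)
E
```

```text
top ((407.2438049316406, 292.874267578125), 23.276931762695312) ((407.3964538574219, 292.9898681640625), (44.716182708740234, 46.660701751708984), 24.19264030456543)
side ((408.90386962890625, 294.0152587890625), 22.528650283813477) ((408.8682556152344, 293.82073974609375), (42.56803894042969, 45.664886474609375), 0.5648511052131653)
[[0.40698985 0.29297143 0.06      ]]
bs 628.5 -112.3 58.4 37.0 15.8
bm 438.7 105.1 88.3 27.9 27.9
bl 619.3 -295.0 34.8 124.1 64.4
tA 609.5 305.0 112.2 64.9 9.4
tB 638.8 95.2 65.8 137.6 80.0
tC 426.8 -283.3 85.2 67.5 8.7
dish 443.1 -95.8 74.1 79.3 8.1
```

View pics/f_side.png

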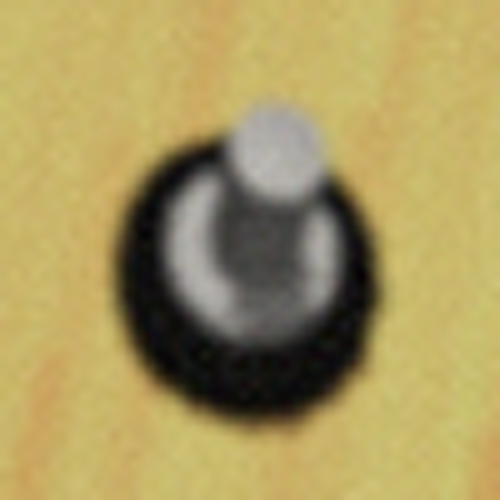

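The look-alikes are the short bolt candidates: zinc (300,157), purple (257,133) and purple (319,117). I choose the zinc one at (300,157); the crop confirms it is grey, 61 mm long, with the nut at the far end. The other bolts are medium (202,243) and long (379,161). By measured size the trays are short (378,245), medium (113,166) and long (208,153).

```bash
cat > go.py <<'E'
import sys
from h import *
from scipy.spatial.transform import Rotation as Ro
def go(x,y,z,deg):
    s=bot.observe(); R=Ro.from_euler('xyz',s['tool_rot']).as_matrix()
    d=R.T@(np.array([x,y,z])-s['position'])*1000
    psi=np.arctan2(R[1,0],R[0,0]); yw=(psi-np.radians(deg)+np.pi)%(2*np.pi)-np.pi
    print('t',round(s['clock'],2),'pos',s['position'].round(4),'psi',np.degrees(psi).round(1),'tilt',(R[:,1]).round(3),'w',round(s['grip_width'],4),'F',s['force'].round(1),'q7',s['qpos'][6].round(2),'-> d',d.round(1),'yaw',yw.round(3))
if __name__=="__main__": go(*map(float,sys.argv[1:]))
E
python3 go.py .4072 .293 .11 63.5
```

```text
t 0.1 pos [0.2789 0.559  0.2308] psi 63.5 tilt [-0.    -0.001 -1.   ] w 0.0855 F [-0.3  0.4  0.3] q7 -0.11 -> d [-180.6  121.  -233.5] yaw -0.0
```

```bash
python3 -m crank '[{"hand":0,"dx":-180.6,"dy":121,"dz":-233.5,"yaw":0},{"hand":0,"dx":-180.6,"dy":121,"dz":-233.5,"yaw":0},{"hand":0,"dx":-180.6,"dy":121,"dz":-233.5,"yaw":0},{"hand":0,"dx":-180.6,"dy":121,"dz":-233.5,"yaw":0},{"hand":0,"dx":-180.6,"dy":121,"dz":-233.5,"yaw":0},{"hand":0.3,"dx":-180.6,"dy":121,"dz":-233.5,"yaw":0},{"hand":0.4,"dx":-180.6,"dy":121,"dz":-233.5,"yaw":0},{"hand":0.4,"dx":-180.6,"dy":121,"dz":-233.5,"yaw":0},{"hand":0.4,"dx":-180.6,"dy":121,"dz":-233.5,"yaw":0},{"hand":0.4,"dx":-180.6,"dy":121,"dz":-233.5,"yaw":0}]' 40; python3 go.py .4072 .293 .03 63.5
python3 - <<'E'
from h import *
for n in("top","side"):
    cv2.imwrite(f'pics/{n}1.png',bot.grab_frame(n)[:,:,::-1])
E
```

```text
clock: 0.93
position: [0.4077, 0.2919, 0.1097]
tool_rot: [-1.57, 0.001, 1.105]
force: [-0.5, 1.1, 0.1]
grip_width: 0.0512
t 0.93 pos [0.4077 0.2919 0.1097] psi 63.3 tilt [-0.001 -0.001 -1.   ] w 0.0512 F [-0.5  1.1  0.1] q7 0.35 -> d [ 0.9 79.7  0.9] yaw -0.003
```

View pics/side1.png

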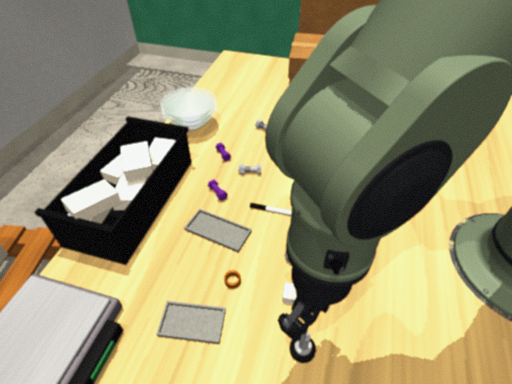

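View pics/top1.png

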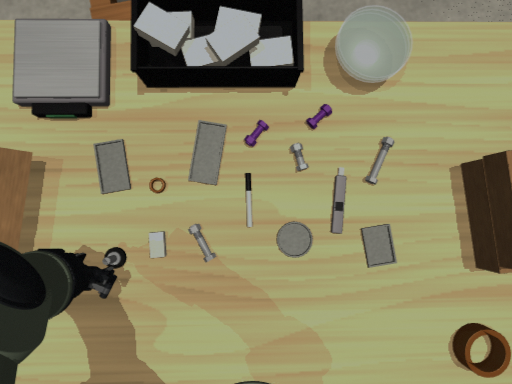

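```bash
python3 - <<'E'
from h import *
for n in("top","side"):
    im=cv2.imread(f'pics/{n}1.png'); a=w2p(n,[[.4077,.2919,.11],[.4077,.2919,.18],[.4077+.036*.45,.2919+.036*.89,.11],[.4077-.036*.45,.2919-.036*.89,.11]]);print(a)
    b=cv2.resize(im,None,fx=6,fy=6,interpolation=cv2.INTER_CUBIC)
    for p in a: cv2.circle(b,tuple(int(x*6+3) for x in p),4,(0,0,255),-1)
    c=(a[0]*6).astype(int);cv2.imwrite(f'pics/z_{n}.png',b[max(0,c[1]-200):c[1]+200,max(0,c[0]-250):c[0]+250])
E
```

```text
[[ 96.34731526 264.09998068]
 [ 79.85416438 270.03909977]
 [ 79.42141403 255.80392657]
 [113.27251427 272.3956906 ]]
[[310.02609124 321.25574514]
 [315.91292572 299.16616648]
 [295.1003802  338.82260444]
 [323.94962575 304.86840044]]
```

View pics/z_top.png

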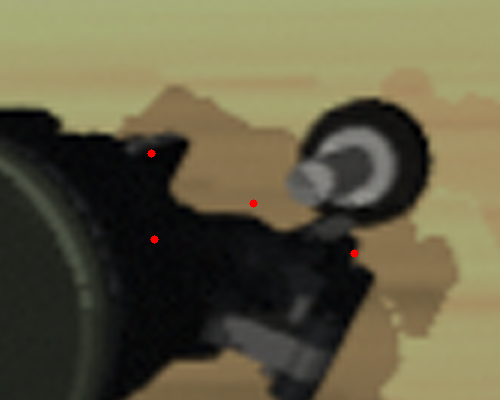

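View pics/z_side.png

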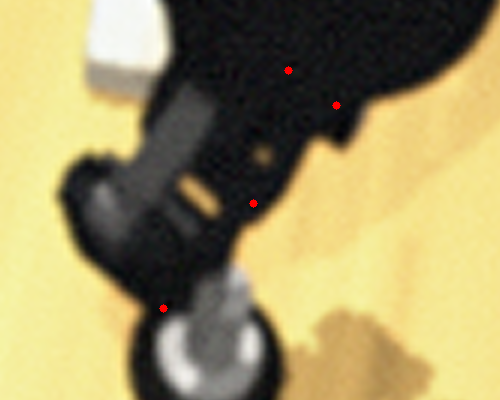

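```bash
python3 -m crank '[{"hand":0.4,"dx":0.5,"dy":40,"dz":0.5,"yaw":0},{"hand":0.4,"dx":0.5,"dy":65,"dz":0.5,"yaw":0},{"hand":0.4,"dx":0.5,"dy":80,"dz":0.5,"yaw":0},{"hand":0.4,"dx":0.5,"dy":80,"dz":0.5,"yaw":0},{"hand":0.4,"dx":0.5,"dy":80,"dz":0.5,"yaw":0}]'; python3 - <<'E'
from h import *
for n in("top","side"):
    im=bot.grab_frame(n)[:,:,::-1]
    c=w2p(n,[.407,.293,.04])[0].astype(int); cv2.imwrite(f'pics/{n}2.png',cv2.resize(im[max(0,c[1]-40):c[1]+40,c[0]-50:c[0]+50],None,fx=6,fy=6))
E
```

```text
clock: 1.45
position: [0.4065, 0.2949, 0.0303]
tool_rot: [-1.57, 0.001, 1.11]
force: [0.9, 0.3, 0.6]
grip_width: 0.0513
```

View pics/side2.png

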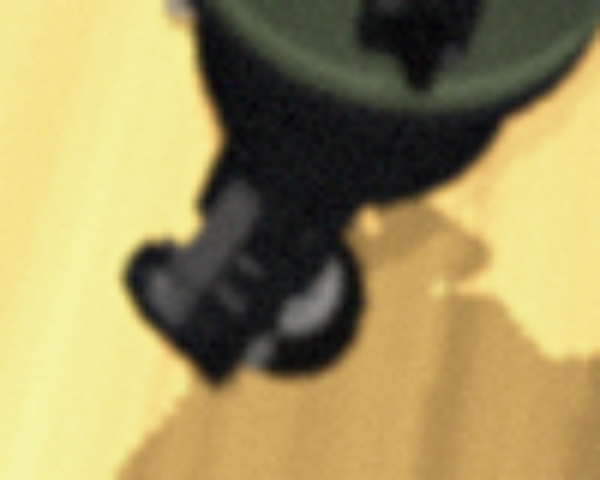

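View pics/top2.png

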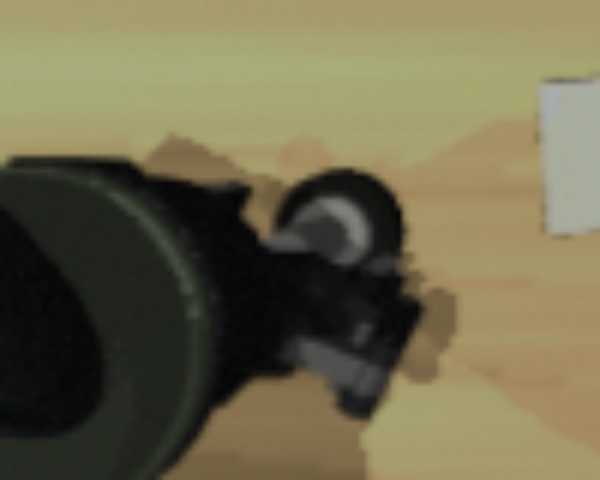

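```bash
python3 -m crank '[{"hand":0.6,"dx":-1,"dy":0,"dz":0,"yaw":0},{"hand":0.8,"dx":-1,"dy":0,"dz":0,"yaw":0},{"hand":1,"dx":-1,"dy":0,"dz":0,"yaw":0},{"hand":1,"dx":-1,"dy":0,"dz":0,"yaw":0},{"hand":1,"dx":-1,"dy":0,"dz":0,"yaw":0},{"hand":1,"dx":-1,"dy":0,"dz":0,"yaw":0}]' 50; python3 go.py .441 -.101 .15 20
```

```text
clock: 2.05
position: [0.4071, 0.2935, 0.031]
tool_rot: [-1.571, -0.001, 1.108]
force: [-0.4, 0.1, 9.7]
grip_width: 0.0147
t 2.05 pos [0.4071 0.2935 0.031 ] psi 63.5 tilt [ 0.001  0.001 -1.   ] w 0.0147 F [-0.4  0.1  9.7] q7 0.34 -> d [-337.7 -119.3 -206.6] yaw 0.759
```

```bash
python3 -m crank '[{"hand":1,"dx":0,"dy":-40,"dz":0,"yaw":0},{"hand":1,"dx":-20,"dy":-75,"dz":-10,"yaw":0.1},{"hand":1,"dx":-50,"dy":-80,"dz":-30,"yaw":0.2},{"hand":1,"dx":-80,"dy":-80,"dz":-49,"yaw":0.3},{"hand":1,"dx":-114,"dy":-80,"dz":-70,"yaw":0.4},{"hand":1,"dx":-148,"dy":-80,"dz":-91,"yaw":0.5},{"hand":1,"dx":-182,"dy":-80,"dz":-111,"yaw":0.6},{"hand":1,"dx":-216,"dy":-80,"dz":-132,"yaw":0.7},{"hand":1,"dx":-250,"dy":-80,"dz":-153,"yaw":0.76},{"hand":1,"dx":-280,"dy":-80,"dz":-171,"yaw":0.76},{"hand":1,"dx":-310,"dy":-80,"dz":-190,"yaw":0.76},{"hand":1,"dx":-337.7,"dy":-80,"dz":-206.6,"yaw":0.76}]' 50; python3 go.py .441 -.101 .035 20
python3 - <<'E'
from h import *
for n in("top","side"):
    cv2.imwrite(f'pics/{n}3.png',bot.grab_frame(n)[:,:,::-1])
E
```

```text
clock: 3.05
position: [0.4407, -0.1035, 0.1106]
tool_rot: [-1.571, -0.0, 0.347]
force: [0.7, 0.2, -1.6]
grip_width: 0.0139
t 3.05 pos [ 0.4407 -0.1035  0.1106] psi 19.9 tilt [ 0.001 -0.    -1.   ] w 0.0139 F [ 0.7  0.2 -1.6] q7 0.59 -> d [ 1.1 75.6  2.2] yaw -0.002
```

View pics/side3.png

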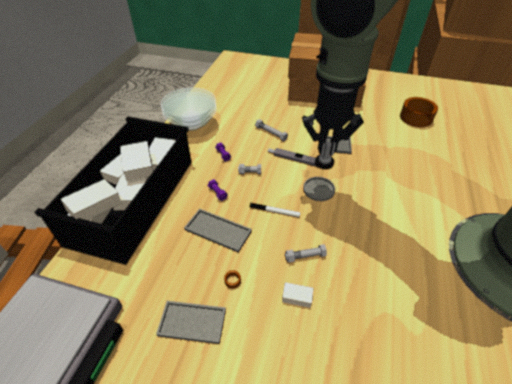

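View pics/top3.png

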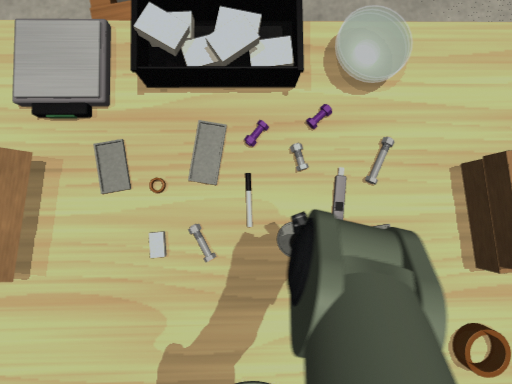

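```bash
python3 -m crank '[{"hand":1,"dx":0.5,"dy":30,"dz":1,"yaw":0},{"hand":1,"dx":0.5,"dy":50,"dz":1,"yaw":0},{"hand":1,"dx":0.5,"dy":64,"dz":1,"yaw":0},{"hand":1,"dx":0.5,"dy":71,"dz":1,"yaw":0},{"hand":1,"dx":0.5,"dy":75,"dz":1,"yaw":0},{"hand":1,"dx":0.5,"dy":76,"dz":1,"yaw":0},{"hand":1,"dx":0.5,"dy":76,"dz":1,"yaw":0}]' 50; python3 go.py .441 -.101 .035 20
python3 - <<'E'
from h import *
for n in("side",):
    im=bot.grab_frame(n)[:,:,::-1]
    c=w2p(n,[.441,-.101,.03])[0].astype(int); cv2.imwrite(f'pics/{n}4.png',cv2.resize(im[max(0,c[1]-40):c[1]+40,c[0]-50:c[0]+50],None,fx=6,fy=6))
E
```

```text
clock: 3.73
position: [0.4411, -0.1001, 0.0347]
tool_rot: [-1.571, -0.0, 0.348]
force: [0.3, -0.5, -1.8]
grip_width: 0.0145
t 3.73 pos [ 0.4411 -0.1001  0.0347] psi 19.9 tilt [ 0.001 -0.    -1.   ] w 0.0145 F [ 0.3 -0.5 -1.8] q7 0.61 -> d [-0.4 -0.3 -0.8] yaw -0.001
```

View pics/side4.png

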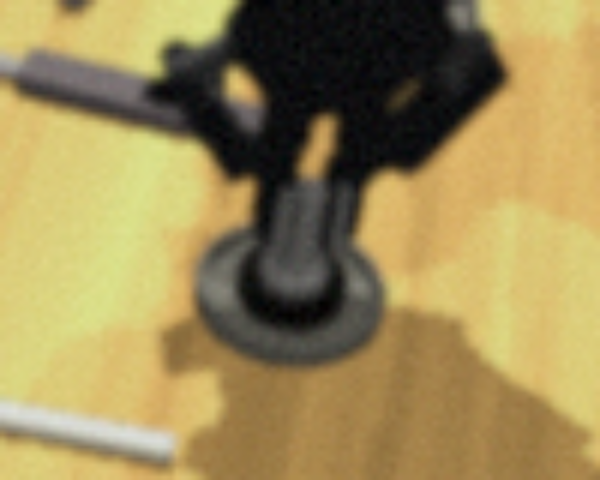

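```bash
python3 -m crank '[{"hand":1,"dy":1},{"hand":1,"dy":2},{"hand":1,"dy":2}]' ; python3 -m crank '[{"hand":0.75},{"hand":0.6},{"hand":0.5},{"hand":0.4},{"hand":0.4}]'; python3 go.py .441 -.101 .12 20
```

```text
t 3.78 pos [ 0.4413 -0.1001  0.0349] psi 19.9 tilt [ 0.001 -0.    -1.   ] w 0.0145 F [-0.9  1.3 -1. ] q7 0.61 -> d [ -0.5 -85.1  -0.8] yaw -0.001$[0]: bad value
$[0]: bad value
```

Rows need every field.

```bash
python3 -m crank '[{"hand":1,"dx":0,"dy":1,"dz":0,"yaw":0},{"hand":1,"dx":0,"dy":2,"dz":0,"yaw":0},{"hand":1,"dx":0,"dy":2,"dz":0,"yaw":0}]' ; python3 go.py .441 -.101 .12 20
```

```text
clock: 4.03
position: [0.4417, -0.1001, 0.0339]
tool_rot: [-1.571, -0.002, 0.348]
force: [-5.3, 3.1, 34.0]
grip_width: 0.0145
t 4.03 pos [ 0.4417 -0.1001  0.0339] psi 19.9 tilt [ 0.002  0.    -1.   ] w 0.0145 F [-5.3  3.1 34. ] q7 0.61 -> d [ -0.8 -86.1  -0.6] yaw -0.001
```

```bash
python3 -m crank '[{"hand":0.9,"dx":0,"dy":-1,"dz":0,"yaw":0},{"hand":0.7,"dx":0,"dy":-1,"dz":0,"yaw":0},{"hand":0.5,"dx":0,"dy":-1,"dz":0,"yaw":0},{"hand":0.4,"dx":0,"dy":-1,"dz":0,"yaw":0},{"hand":0.4,"dx":0,"dy":-1,"dz":0,"yaw":0},{"hand":0.4,"dx":0,"dy":-20,"dz":0,"yaw":0},{"hand":0.4,"dx":0,"dy":-60,"dz":0,"yaw":0},{"hand":0.4,"dx":0,"dy":-90,"dz":0,"yaw":0},{"hand":0.4,"dx":0,"dy":-90,"dz":0,"yaw":0}]' 50; python3 - <<'E'
from h import *
a=np.radians(27.7); c=np.array([.4385,.1036])-.003*np.array([np.cos(a),np.sin(a)]);print(c)
import go; go.go(*c,.06,117.7)
im=bot.grab_frame("side")[:,:,::-1]
c=w2p("side",[.441,-.101,.03])[0].astype(int); cv2.imwrite('pics/side5.png',cv2.resize(im[max(0,c[1]-40):c[1]+40,c[0]-50:c[0]+50],None,fx=6,fy=6))
E
```

```text
clock: 4.78
position: [0.4429, -0.1006, 0.1267]
tool_rot: [-1.573, -0.006, 0.347]
force: [2.2, -0.6, 0.2]
grip_width: 0.0512
[0.43584382 0.10220547]
t 4.78 pos [ 0.4429 -0.1006  0.1267] psi 19.9 tilt [ 0.006 -0.    -1.   ] w 0.0512 F [ 2.2 -0.6  0.2] q7 0.58 -> d [ 62.1  66.6 193.3] yaw -1.707
```

View pics/side5.png

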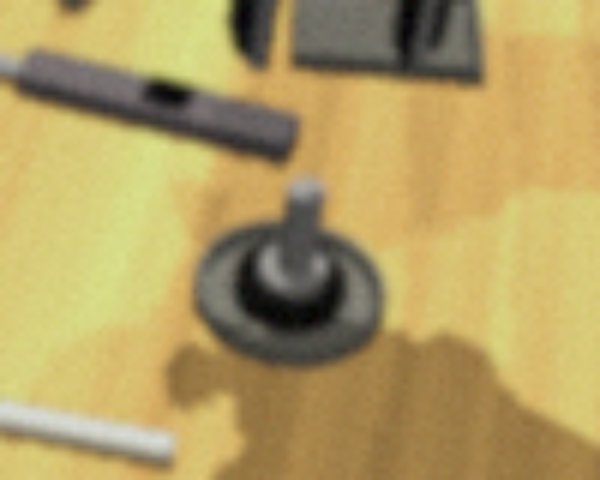

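```bash
python3 -m crank '[{"hand":0.4,"dx":10,"dy":0,"dz":30,"yaw":0.12},{"hand":0.4,"dx":20,"dy":0,"dz":60,"yaw":0.24},{"hand":0.4,"dx":30,"dy":0,"dz":90,"yaw":0.36},{"hand":0.4,"dx":40,"dy":20,"dz":120,"yaw":0.48},{"hand":0.4,"dx":50,"dy":30,"dz":150,"yaw":0.6},{"hand":0.4,"dx":55,"dy":40,"dz":170,"yaw":0.72},{"hand":0.4,"dx":61,"dy":50,"dz":190,"yaw":0.84},{"hand":0.4,"dx":62,"dy":60,"dz":193.3,"yaw":0.96},{"hand":0.4,"dx":62,"dy":66,"dz":193.3,"yaw":1.08},{"hand":0.4,"dx":62,"dy":66,"dz":193.3,"yaw":1.2},{"hand":0.4,"dx":62,"dy":66,"dz":193.3,"yaw":1.32},{"hand":0.4,"dx":62,"dy":66,"dz":193.3,"yaw":1.434}]' 50; python3 go.py .4358 .1022 .005 -62.3
python3 - <<'E'
from h import *
for n in("top","side"):
    im=bot.grab_frame(n)[:,:,::-1]
    c=w2p(n,[.4358,.1022,.02])[0].astype(int); cv2.imwrite(f'pics/{n}6.png',cv2.resize(im[max(0,c[1]-40):c[1]+40,c[0]-50:c[0]+50],None,fx=6,fy=6))
E
```

```text
clock: 5.83
position: [0.4328, 0.1024, 0.0555]
tool_rot: [-1.572, -0.001, -1.092]
force: [-1.0, 0.2, 0.6]
grip_width: 0.0512
t 5.83 pos [0.4328 0.1024 0.0555] psi -62.6 tilt [-0.001 -0.001 -1.   ] w 0.0512 F [-1.   0.2  0.6] q7 -0.82 -> d [ 1.5 50.5  2.7] yaw -0.005
```

View pics/side6.png

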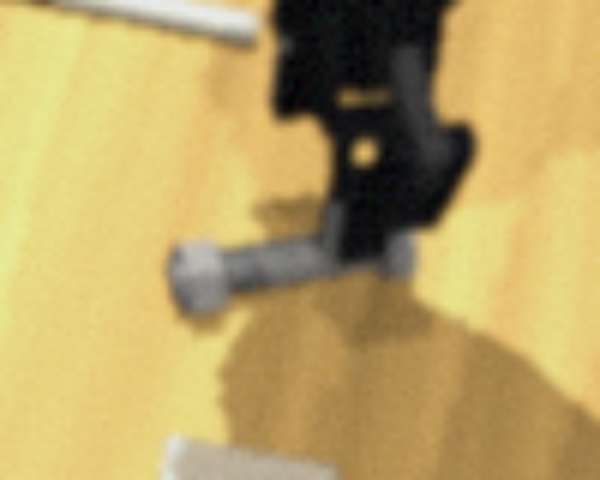

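View pics/top6.png

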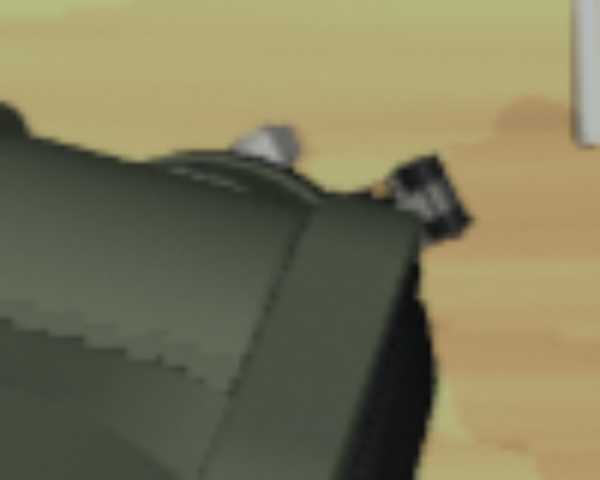

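```bash
python3 -m crank '[{"hand":0.4,"dx":1.5,"dy":20,"dz":2.7,"yaw":0},{"hand":0.4,"dx":1.5,"dy":35,"dz":2.7,"yaw":0},{"hand":0.4,"dx":1.5,"dy":44,"dz":2.7,"yaw":0},{"hand":0.4,"dx":1.5,"dy":48,"dz":2.7,"yaw":0},{"hand":0.4,"dx":1.5,"dy":50,"dz":2.7,"yaw":0},{"hand":0.4,"dx":1.5,"dy":50,"dz":2.7,"yaw":0}]' 50; python3 go.py .4358 .1022 .005 -62.3
python3 - <<'E'
from h import *
for n in("side",):
    im=bot.grab_frame(n)[:,:,::-1]
    c=w2p(n,[.4358,.1022,.02])[0].astype(int); cv2.imwrite(f'pics/{n}7.png',cv2.resize(im[max(0,c[1]-40):c[1]+40,c[0]-50:c[0]+50],None,fx=6,fy=6))
E
```

```text
clock: 6.43
position: [0.4363, 0.1024, 0.0063]
tool_rot: [-1.571, -0.0, -1.085]
force: [0.3, -0.2, -0.8]
grip_width: 0.0507
t 6.43 pos [0.4363 0.1024 0.0063] psi -62.2 tilt [-0. -0. -1.] w 0.0507 F [ 0.3 -0.2 -0.8] q7 -0.74 -> d [-0.1  1.3 -0.5] yaw 0.002
```

View pics/side7.png

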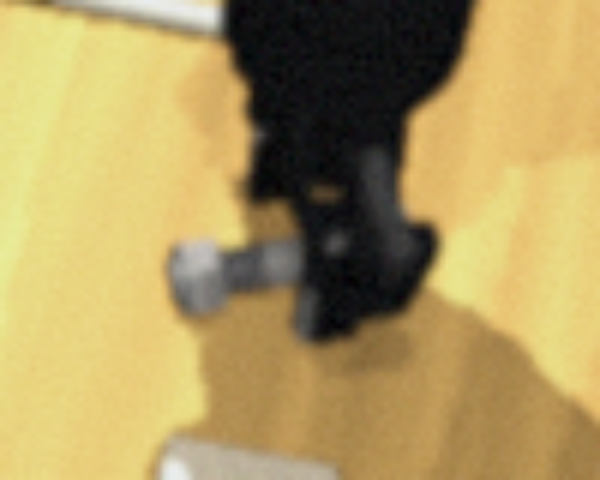

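```bash
python3 -m crank '[{"hand":0.6,"dx":0,"dy":0.5,"dz":0,"yaw":0},{"hand":0.8,"dx":0,"dy":0.5,"dz":0,"yaw":0},{"hand":1,"dx":0,"dy":0.5,"dz":0,"yaw":0},{"hand":1,"dx":0,"dy":0.5,"dz":0,"yaw":0},{"hand":1,"dx":0,"dy":0.5,"dz":0,"yaw":0},{"hand":1,"dx":0,"dy":0.5,"dz":0,"yaw":0}]' 60; python3 - <<'E'
import go,numpy as np
a=np.radians(9.4); c=np.array([.6086,.3013])-.003*np.array([np.cos(a),np.sin(a)]);print(c)
go.go(*c,.06,-80.6)
E
```

```text
clock: 6.98
position: [0.4365, 0.1028, 0.0063]
tool_rot: [-1.57, 0.0, -1.086]
force: [-2.0, 0.6, 11.5]
grip_width: 0.0134
[0.60564028 0.30081002]
t 6.98 pos [0.4365 0.1028 0.0063] psi -62.2 tilt [ 0.001  0.    -1.   ] w 0.0134 F [-2.   0.6 11.5] q7 -0.74 -> d [-96.4 -53.5 241.9] yaw 0.321
```

```bash
python3 -m crank '[{"hand":1,"dx":0,"dy":-20,"dz":0,"yaw":0},{"hand":1,"dx":0,"dy":-50,"dz":0,"yaw":0},{"hand":1,"dx":-10,"dy":-70,"dz":25,"yaw":0.05},{"hand":1,"dx":-20,"dy":-70,"dz":50,"yaw":0.1},{"hand":1,"dx":-32,"dy":-70,"dz":80,"yaw":0.15},{"hand":1,"dx":-44,"dy":-70,"dz":110,"yaw":0.2},{"hand":1,"dx":-56,"dy":-70,"dz":140,"yaw":0.25},{"hand":1,"dx":-68,"dy":-70,"dz":170,"yaw":0.3},{"hand":1,"dx":-80,"dy":-70,"dz":200,"yaw":0.32},{"hand":1,"dx":-90,"dy":-60,"dz":225,"yaw":0.32},{"hand":1,"dx":-96.4,"dy":-54,"dz":241.9,"yaw":0.32},{"hand":1,"dx":-96.4,"dy":-54,"dz":241.9,"yaw":0.32}]' 60; python3 go.py .6056 .3008 .01 -80.6
python3 - <<'E'
from h import *
for n in("top","side"):
    im=bot.grab_frame(n)[:,:,::-1]
    c=w2p(n,[.6056,.3008,.02])[0].astype(int); cv2.imwrite(f'pics/{n}8.png',cv2.resize(im[max(0,c[1]-50):c[1]+50,c[0]-60:c[0]+60],None,fx=6,fy=6))
E
```

```text
clock: 7.98
position: [0.606, 0.3039, 0.0581]
tool_rot: [-1.571, 0.0, -1.403]
force: [0.6, 0.6, -1.7]
grip_width: 0.0132
t 7.98 pos [0.606  0.3039 0.0581] psi -80.4 tilt [-0.001  0.    -1.   ] w 0.0132 F [ 0.6  0.6 -1.7] q7 -1.41 -> d [ 3.  48.1 -0.9] yaw 0.004
```

View pics/side8.png

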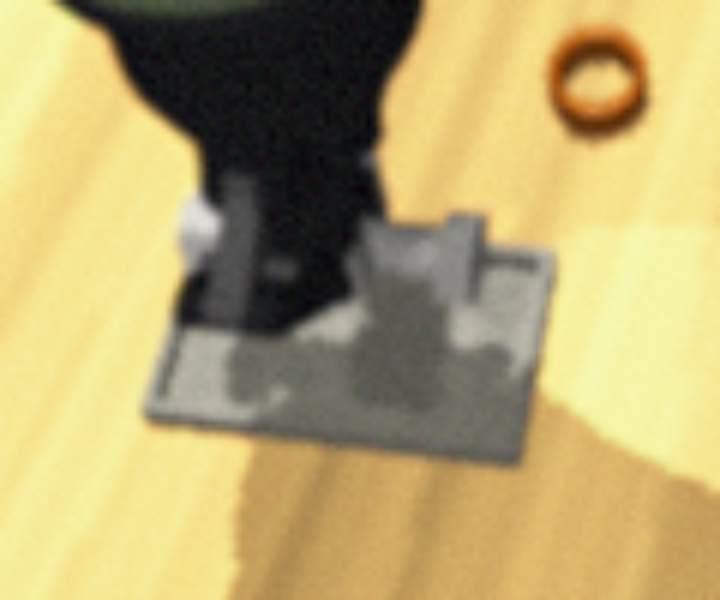

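View pics/top8.png

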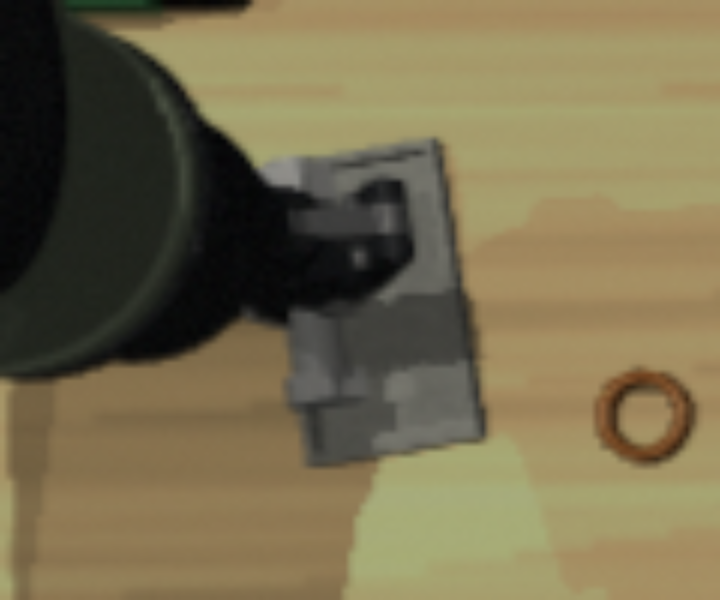

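```bash
python3 - <<'E'
from h import *
s=bot.observe(); print(s['position'],s['clock'])
P=s['position']; a=np.radians(9.6); d=np.array([np.cos(a),np.sin(a),0]); n=np.array([-d[1],d[0],0]); zc=P[2]+.0057
for cam_ in('top','side'):
    im=bot.grab_frame(cam_)[:,:,::-1]
    b=cv2.resize(im,None,fx=8,fy=8,interpolation=cv2.INTER_CUBIC)
    B=np.array([P[0],P[1],zc])+.003*d
    pts=[B+i*.0425*d+j*.012*n for i,j in((1,1),(1,-1),(-1,-1),(-1,1))]
    px=(w2p(cam_,pts)*8+4).astype(int); b=np.ascontiguousarray(b); cv2.polylines(b,[px],True,(0,0,255),1)
    T=[np.array([.6086,.3013,.01])+i*.0565*d+j*.032*n for i,j in((1,1),(1,-1),(-1,-1),(-1,1))]
    cv2.polylines(b,[(w2p(cam_,T)*8+4).astype(int)],True,(0,255,0),1)
    c=px.mean(0).astype(int); cv2.imwrite(f'pics/{cam_}9.png',b[c[1]-260:c[1]+280,c[0]-350:c[0]+350])
E
```

```text
[0.60513363 0.30057988 0.05925709] 8.0833
```

View pics/side9.png

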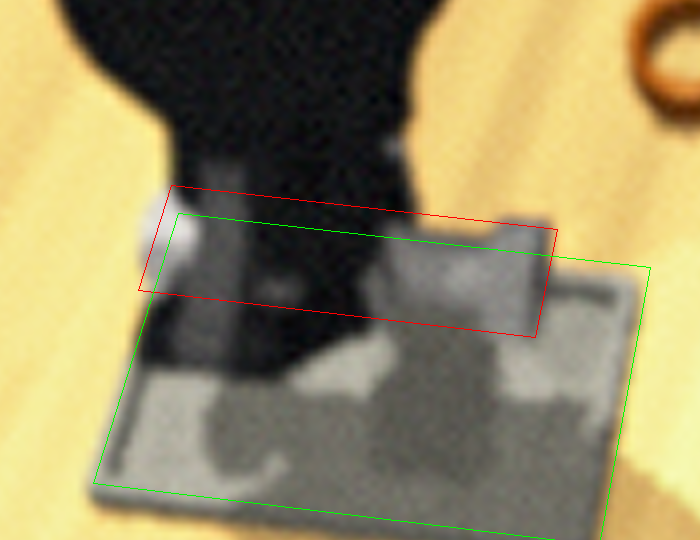

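View pics/top9.png

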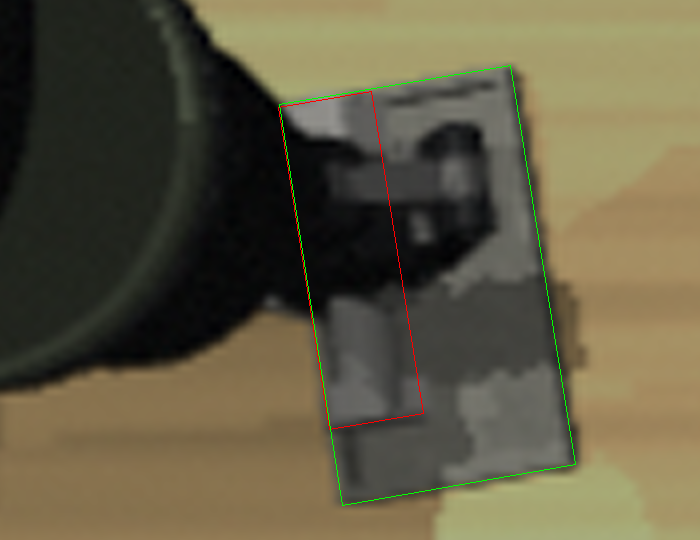

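```bash
python3 go.py .6056 .3008 .01 -80.6; python3 -m crank '[{"hand":1,"dx":0,"dy":20,"dz":0.5,"yaw":0},{"hand":1,"dx":0,"dy":35,"dz":0.5,"yaw":0},{"hand":1,"dx":0,"dy":43,"dz":0.5,"yaw":0},{"hand":1,"dx":0,"dy":47,"dz":0.5,"yaw":0},{"hand":1,"dx":0,"dy":48.5,"dz":0.5,"yaw":0},{"hand":1,"dx":0,"dy":49.5,"dz":0.5,"yaw":0},{"hand":1,"dx":0,"dy":49.5,"dz":0.5,"yaw":0}]' 60; python3 go.py .6056 .3008 .01 -80.6
```

```text
t 8.18 pos [0.6051 0.2999 0.06  ] psi -80.6 tilt [-0. -0. -1.] w 0.0134 F [ 0.1 -0.4 -1.3] q7 -1.41 -> d [-0.9 50.   0.6] yaw 0.0
clock: 8.77
position: [0.6062, 0.3007, 0.0107]
tool_rot: [-1.57, 0.0, -1.406]
force: [-0.0, 0.7, -1.2]
grip_width: 0.0138
t 8.77 pos [0.6062 0.3007 0.0107] psi -80.6 tilt [ 0.  0. -1.] w 0.0138 F [-0.   0.7 -1.2] q7 -1.38 -> d [-0.2  0.7 -0.6] yaw 0.001
```

```bash
python3 -m crank '[{"hand":1,"dx":0,"dy":0.7,"dz":0,"yaw":0},{"hand":1,"dx":0,"dy":0.7,"dz":0,"yaw":0},{"hand":0.8,"dx":0,"dy":0.7,"dz":0,"yaw":0},{"hand":0.76,"dx":0,"dy":0.7,"dz":0,"yaw":0},{"hand":0.75,"dx":0,"dy":0.7,"dz":0,"yaw":0},{"hand":0.75,"dx":0,"dy":0.7,"dz":0,"yaw":0}]' 60; python3 -m crank '[{"hand":0.75,"dx":0,"dy":-6,"dz":0,"yaw":0},{"hand":0.75,"dx":0,"dy":-20,"dz":0,"yaw":0},{"hand":0.6,"dx":0,"dy":-40,"dz":0,"yaw":0},{"hand":0.4,"dx":0,"dy":-70,"dz":0,"yaw":0},{"hand":0.4,"dx":0,"dy":-100,"dz":0,"yaw":0},{"hand":0.4,"dx":0,"dy":-100,"dz":0,"yaw":0}]' 60
python3 - <<'E'
from h import *
import go
a=np.radians(16.1); c=np.array([.6265,-.114])-.003*np.array([np.cos(a),np.sin(a)]);print(c)
go.go(*c,.06,-73.9)
for n in("top","side"):
    im=bot.grab_frame(n)[:,:,::-1]
    c=w2p(n,[.6086,.3013,.02])[0].astype(int); cv2.imwrite(f'pics/{n}10.png',cv2.resize(im[max(0,c[1]-50):c[1]+50,c[0]-60:c[0]+60],None,fx=6,fy=6))
E
```

```text
clock: 9.27
position: [0.606, 0.3008, 0.0097]
tool_rot: [-1.571, 0.0, -1.406]
force: [-0.1, -0.1, -0.2]
grip_width: 0.0217
clock: 9.77
position: [0.6086, 0.3011, 0.1165]
tool_rot: [-1.564, 0.002, -1.407]
force: [0.4, 0.6, 0.5]
grip_width: 0.0509
[ 0.62361766 -0.11483194]
t 9.77 pos [0.6086 0.3011 0.1165] psi -80.6 tilt [ 0.007  0.003 -1.   ] w 0.0509 F [0.4 0.6 0.5] q7 -1.44 -> d [412.9  55.3 -53.6] yaw -0.117
```

View pics/side10.png

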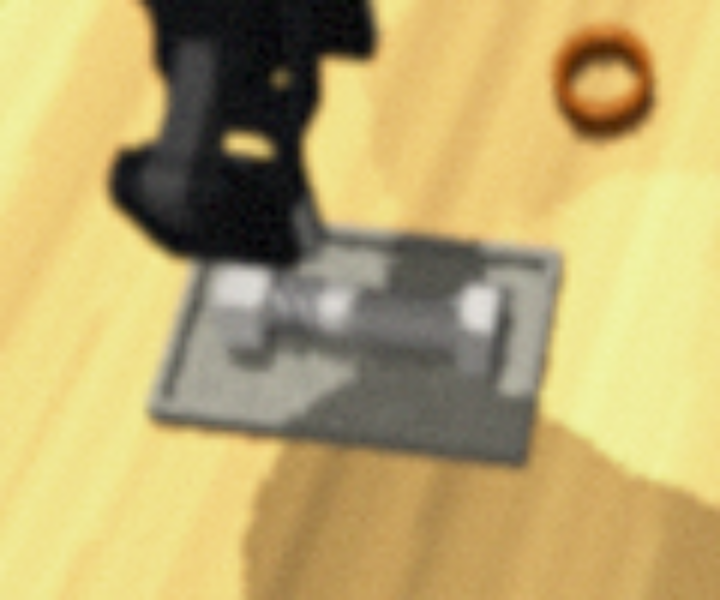

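```bash
python3 -m crank '[{"hand":0.4,"dx":35,"dy":0,"dz":-4,"yaw":0},{"hand":0.4,"dx":70,"dy":0,"dz":-9,"yaw":-0.02},{"hand":0.4,"dx":110,"dy":0,"dz":-14,"yaw":-0.04},{"hand":0.4,"dx":150,"dy":0,"dz":-20,"yaw":-0.06},{"hand":0.4,"dx":190,"dy":0,"dz":-25,"yaw":-0.08},{"hand":0.4,"dx":230,"dy":0,"dz":-30,"yaw":-0.1},{"hand":0.4,"dx":270,"dy":0,"dz":-35,"yaw":-0.117},{"hand":0.4,"dx":310,"dy":20,"dz":-40,"yaw":-0.117},{"hand":0.4,"dx":350,"dy":35,"dz":-45,"yaw":-0.117},{"hand":0.4,"dx":385,"dy":45,"dz":-50,"yaw":-0.117},{"hand":0.4,"dx":412.9,"dy":55,"dz":-53.6,"yaw":-0.117},{"hand":0.4,"dx":412.9,"dy":55,"dz":-53.6,"yaw":-0.117}]' 60
python3 - <<'E'
from h import *
import go
for n in("top","side"):
    im=bot.grab_frame(n)[:,:,::-1]
    c=w2p(n,[.6236,-.1148,.02])[0].astype(int); cv2.imwrite(f'pics/{n}11.png',cv2.resize(im[max(0,c[1]-45):c[1]+45,c[0]-60:c[0]+60],None,fx=6,fy=6))
go.go(.6236,-.1148,.006,-73.9)
E
```

```text
clock: 10.87
position: [0.6187, -0.1228, 0.053]
tool_rot: [-1.574, -0.002, -1.296]
force: [-1.0, -1.4, 0.1]
grip_width: 0.0514
t 10.97 pos [ 0.62   -0.1168  0.0539] psi -74.0 tilt [-0.002 -0.    -1.   ] w 0.0514 F [ 0.   2.1 -0.9] q7 -0.67 -> d [-0.9 47.9  4.1] yaw -0.002
```

View pics/side11.png

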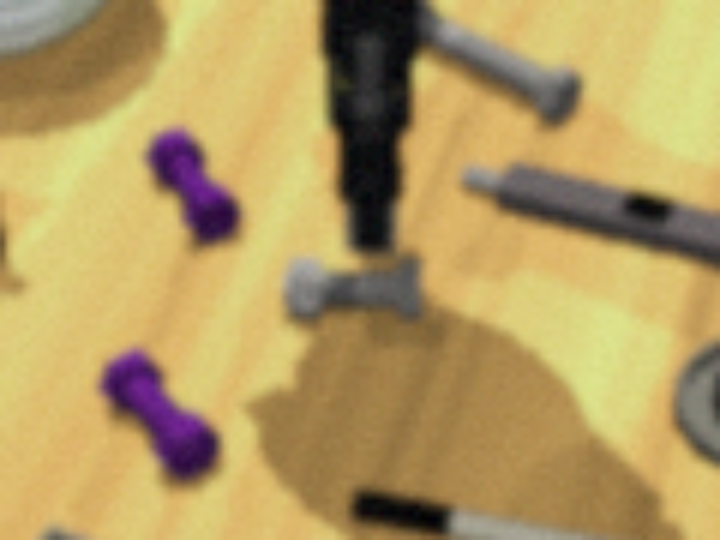

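View pics/top11.png

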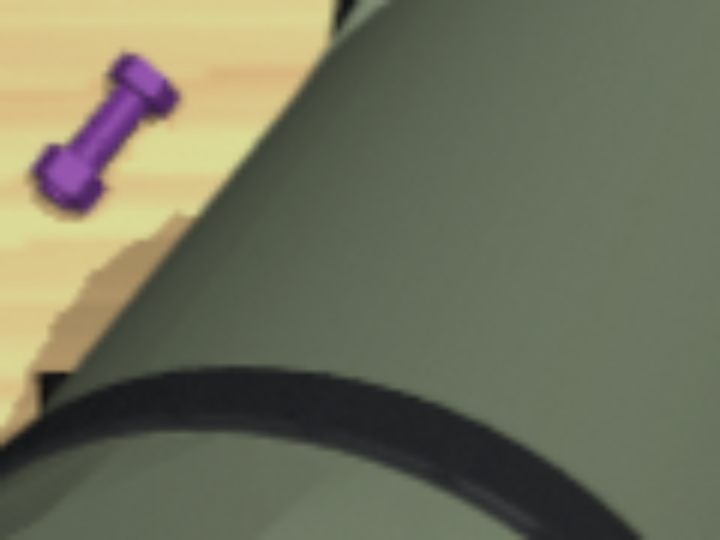

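```bash
python3 -m crank '[{"hand":0.4,"dx":-0.5,"dy":10,"dz":3.8,"yaw":0},{"hand":0.4,"dx":-0.5,"dy":20,"dz":3.8,"yaw":0},{"hand":0.4,"dx":-0.5,"dy":25,"dz":3.8,"yaw":0},{"hand":0.4,"dx":-0.5,"dy":25,"dz":3.8,"yaw":0}]' 60
python3 - <<'E'
from h import *
import go
for n in("side",):
    im=bot.grab_frame(n)[:,:,::-1]
    c=w2p(n,[.6236,-.1148,.02])[0].astype(int); cv2.imwrite(f'pics/{n}12.png',cv2.resize(im[max(0,c[1]-45):c[1]+45,c[0]-60:c[0]+60],None,fx=6,fy=6))
go.go(.6236,-.1148,.006,-73.9)
E
```

```text
clock: 11.3
position: [0.6236, -0.1125, 0.0279]
tool_rot: [-1.573, 0.001, -1.288]
force: [-0.6, -0.2, 1.2]
grip_width: 0.0511
t 11.35 pos [ 0.6239 -0.113   0.0287] psi -73.8 tilt [-0.001  0.    -1.   ] w 0.0511 F [-0.3  1.1  0.6] q7 -0.66 -> d [ 1.7 22.7 -0.7] yaw 0.002
```

View pics/side12.png

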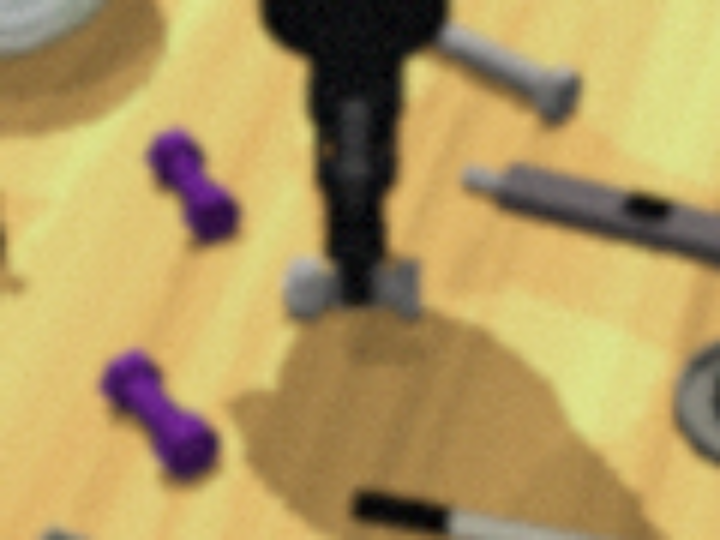

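```bash
python3 -m crank '[{"hand":0.4,"dx":1,"dy":12,"dz":0,"yaw":0},{"hand":0.4,"dx":1,"dy":20,"dz":0,"yaw":0},{"hand":0.4,"dx":1,"dy":22,"dz":0,"yaw":0},{"hand":0.4,"dx":1,"dy":22.5,"dz":0,"yaw":0},{"hand":0.4,"dx":1,"dy":22.5,"dz":0,"yaw":0}]' 60
python3 go.py .6236 -.1148 .006 -73.9
```

```text
clock: 11.77
position: [0.6245, -0.1149, 0.007]
tool_rot: [-1.571, 0.0, -1.289]
force: [0.2, -0.2, 0.4]
grip_width: 0.0513
t 11.77 pos [ 0.6245 -0.1149  0.007 ] psi -73.9 tilt [-0. -0. -1.] w 0.0513 F [ 0.2 -0.2  0.4] q7 -0.65 -> d [-0.3  1.  -0.8] yaw 0.001
```

```bash
python3 -m crank '[{"hand":0.6,"dx":0,"dy":0.7,"dz":-0.5,"yaw":0},{"hand":0.8,"dx":0,"dy":0.7,"dz":-0.5,"yaw":0},{"hand":1,"dx":0,"dy":0.7,"dz":-0.5,"yaw":0},{"hand":1,"dx":0,"dy":0.7,"dz":-0.5,"yaw":0},{"hand":1,"dx":0,"dy":0.7,"dz":-0.5,"yaw":0},{"hand":1,"dx":0,"dy":0.7,"dz":-0.5,"yaw":0}]' 60
python3 - <<'E'
from h import *
import go
a=np.radians(8.4); c=np.array([.4246,-.2902])-.003*np.array([np.cos(a),np.sin(a)]);print(c)
go.go(*c,.06,-81.6)
E
```

```text
clock: 12.27
position: [0.6243, -0.115, 0.0069]
tool_rot: [-1.57, -0.0, -1.289]
force: [-1.3, 0.6, 5.9]
grip_width: 0.0135
[ 0.42163218 -0.29063825]
t 12.27 pos [ 0.6243 -0.115   0.0069] psi -73.9 tilt [ 0.  0. -1.] w 0.0135 F [-1.3  0.6  5.9] q7 -0.65 -> d [ 112.4  -53.2 -243.5] yaw 0.135
```

```bash
python3 -m crank '[{"hand":1,"dx":0,"dy":-20,"dz":0,"yaw":0},{"hand":1,"dx":0,"dy":-50,"dz":0,"yaw":0},{"hand":1,"dx":14,"dy":-75,"dz":-30,"yaw":0.02},{"hand":1,"dx":28,"dy":-75,"dz":-60,"yaw":0.04},{"hand":1,"dx":42,"dy":-75,"dz":-90,"yaw":0.06},{"hand":1,"dx":56,"dy":-75,"dz":-120,"yaw":0.08},{"hand":1,"dx":70,"dy":-75,"dz":-150,"yaw":0.1},{"hand":1,"dx":84,"dy":-75,"dz":-180,"yaw":0.135},{"hand":1,"dx":98,"dy":-70,"dz":-210,"yaw":0.135},{"hand":1,"dx":109,"dy":-60,"dz":-235,"yaw":0.135},{"hand":1,"dx":112.4,"dy":-53,"dz":-243.5,"yaw":0.135},{"hand":1,"dx":112.4,"dy":-53,"dz":-243.5,"yaw":0.135}]' 60
cat > ov.py <<'E'
import sys
from h import *
import go
# bolt center rel grip, overlay: tray x y ang len(tray half), bolt half
def ov(tx,ty,ang,hl,bh,name,dz=.0057):
    s=bot.observe(); P=s['position']; a=np.radians(ang); d=np.array([np.cos(a),np.sin(a),0]); n=np.array([-d[1],d[0],0])
    for cm in('top','side'):
        im=bot.grab_frame(cm)[:,:,::-1]; b=np.ascontiguousarray(cv2.resize(im,None,fx=6,fy=6,interpolation=cv2.INTER_CUBIC))
        B=np.array([P[0],P[1],P[2]+dz])+.003*d
        q=lambda C,l,w:[C+i*l*d+j*w*n for i,j in((1,1),(1,-1),(-1,-1),(-1,1))]
        px=(w2p(cm,q(B,bh,.012))*6+3).astype(int); cv2.polylines(b,[px],True,(0,0,255),1)
        cv2.polylines(b,[(w2p(cm,q(np.array([tx,ty,.01]),hl,.032))*6+3).astype(int)],True,(0,255,0),1)
        c=px.mean(0).astype(int); cv2.imwrite(f'pics/{cm}{name}.png',b[max(0,c[1]-220):c[1]+240,max(0,c[0]-300):c[0]+300])
E
python3 - <<'E'
import ov; ov.ov(.4246,-.2902,8.4,.044,.03,'13'); ov.go.go(.4216,-.2906,.01,-81.6)
E
```

```text
clock: 13.27
position: [0.4189, -0.2922, 0.0589]
tool_rot: [-1.572, 0.0, -1.428]
force: [-0.1, 0.7, -2.1]
grip_width: 0.0132
t 13.37 pos [ 0.4217 -0.2906  0.0596] psi -81.6 tilt [ 0.  0. -1.] w 0.0136 F [-0.2  0.3 -1.8] q7 -0.32 -> d [ 0.  49.6 -0.1] yaw -0.0
```

View pics/side13.png

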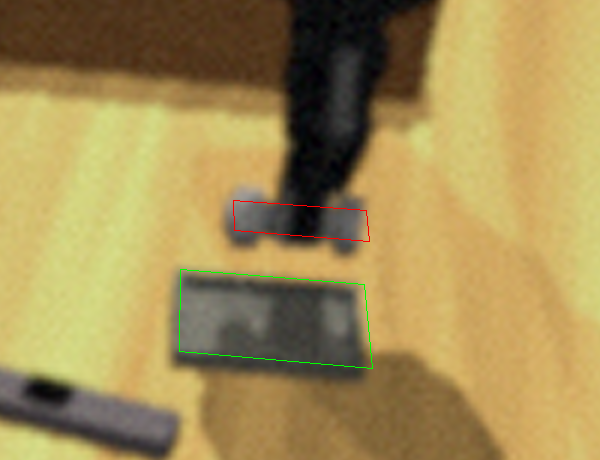

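View pics/top13.png

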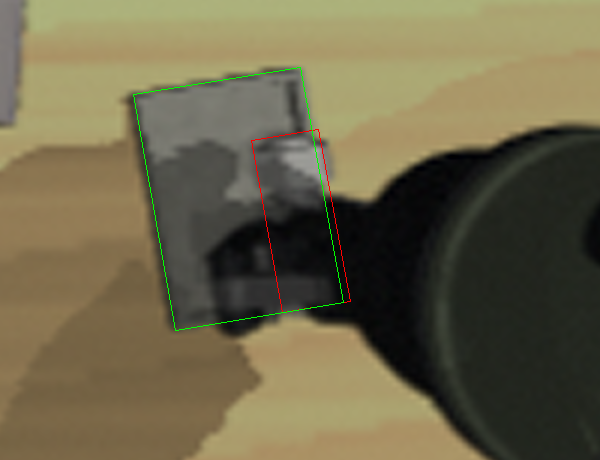

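```bash
python3 -m crank '[{"hand":1,"dx":0,"dy":20,"dz":0,"yaw":0},{"hand":1,"dx":0,"dy":35,"dz":0,"yaw":0},{"hand":1,"dx":0,"dy":43,"dz":0,"yaw":0},{"hand":1,"dx":0,"dy":47,"dz":0,"yaw":0},{"hand":1,"dx":0,"dy":48.5,"dz":0,"yaw":0},{"hand":1,"dx":0,"dy":49.3,"dz":0,"yaw":0},{"hand":1,"dx":0,"dy":49.3,"dz":0,"yaw":0}]' 60; python3 go.py .4216 -.2906 .01 -81.6
```

```text
clock: 13.95
position: [0.4218, -0.2906, 0.0106]
tool_rot: [-1.57, -0.0, -1.424]
force: [-0.6, -0.1, -1.1]
grip_width: 0.0131
t 13.95 pos [ 0.4218 -0.2906  0.0106] psi -81.6 tilt [ 0.001 -0.    -1.   ] w 0.0131 F [-0.6 -0.1 -1.1] q7 -0.26 -> d [-0.1  0.6 -0.2] yaw 0.0
```

```bash
python3 -m crank '[{"hand":1,"dx":0,"dy":0.7,"dz":0,"yaw":0},{"hand":1,"dx":0,"dy":0.7,"dz":0,"yaw":0},{"hand":0.8,"dx":0,"dy":0.7,"dz":0,"yaw":0},{"hand":0.76,"dx":0,"dy":0.7,"dz":0,"yaw":0},{"hand":0.75,"dx":0,"dy":0.7,"dz":0,"yaw":0},{"hand":0.75,"dx":0,"dy":0.7,"dz":0,"yaw":0}]' 60; python3 -m crank '[{"hand":0.75,"dx":0,"dy":-6,"dz":0,"yaw":0},{"hand":0.75,"dx":0,"dy":-20,"dz":0,"yaw":0},{"hand":0.6,"dx":0,"dy":-40,"dz":0,"yaw":0},{"hand":0.4,"dx":0,"dy":-70,"dz":0,"yaw":0},{"hand":0.4,"dx":0,"dy":-90,"dz":0,"yaw":0},{"hand":0.4,"dx":0,"dy":-90,"dz":0,"yaw":0},{"hand":0.4,"dx":0,"dy":-90,"dz":0,"yaw":0}]' 60
python3 - <<'E'
from h import *
import go
for n in("side",):
    im=bot.grab_frame(n)[:,:,::-1]
    c=w2p(n,[.4246,-.2902,.02])[0].astype(int); cv2.imwrite(f'pics/{n}14.png',cv2.resize(im[max(0,c[1]-45):c[1]+45,c[0]-60:c[0]+60],None,fx=6,fy=6))
a=np.radians(154.4); c=np.array([.617,-.2975])+.003*np.array([np.cos(a),np.sin(a)]);print(c)
go.go(*c,.06,-115.6); go.go(*c,.06,64.4)
E
```

```text
clock: 14.45
position: [0.4215, -0.2906, 0.0095]
tool_rot: [-1.571, -0.0, -1.424]
force: [0.4, -0.5, -0.1]
grip_width: 0.0212
clock: 15.03
position: [0.422, -0.2906, 0.1005]
tool_rot: [-1.569, -0.001, -1.424]
force: [0.2, 1.4, -0.6]
grip_width: 0.0514
[ 0.6142945  -0.29620374]
t 15.08 pos [ 0.4216 -0.2903  0.0997] psi -81.6 tilt [ 0.001  0.    -1.   ] w 0.0515 F [ 0.3  0.  -0.3] q7 -0.36 -> d [ 34.1  39.8 189.7] yaw 0.594
t 15.08 pos [ 0.4216 -0.2903  0.0997] psi -81.6 tilt [ 0.001  0.    -1.   ] w 0.0515 F [ 0.3  0.  -0.3] q7 -0.36 -> d [ 34.1  39.8 189.7] yaw -2.548
```

View pics/side14.png

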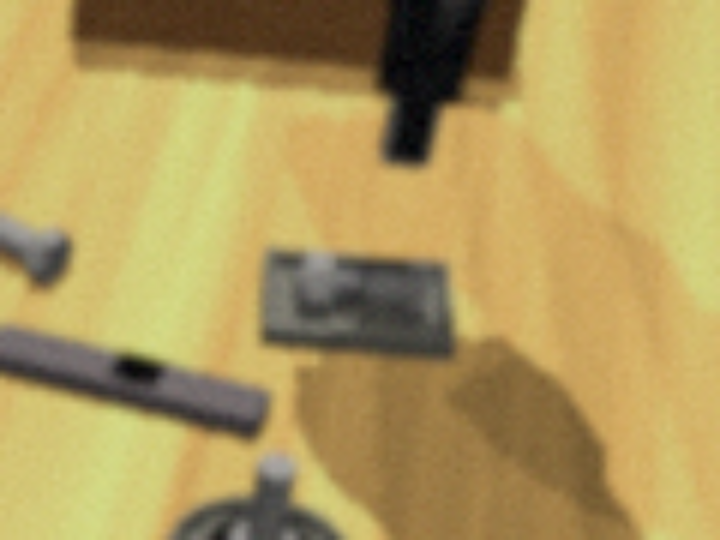

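```bash
python3 -m crank '[{"hand":0.4,"dx":5,"dy":0,"dz":25,"yaw":0.1},{"hand":0.4,"dx":10,"dy":0,"dz":55,"yaw":0.2},{"hand":0.4,"dx":15,"dy":0,"dz":85,"yaw":0.3},{"hand":0.4,"dx":20,"dy":0,"dz":115,"yaw":0.4},{"hand":0.4,"dx":26,"dy":10,"dz":145,"yaw":0.5},{"hand":0.4,"dx":31,"dy":25,"dz":170,"yaw":0.594},{"hand":0.4,"dx":34,"dy":35,"dz":185,"yaw":0.594},{"hand":0.4,"dx":34.1,"dy":39.8,"dz":189.7,"yaw":0.594},{"hand":0.4,"dx":34.1,"dy":39.8,"dz":189.7,"yaw":0.594},{"hand":0.4,"dx":34.1,"dy":39.8,"dz":189.7,"yaw":0.594}]' 60
python3 - <<'E'
from h import *
import go
for n in("side",'top'):
    im=bot.grab_frame(n)[:,:,::-1]
    c=w2p(n,[.6143,-.2962,.02])[0].astype(int); cv2.imwrite(f'pics/{n}15.png',cv2.resize(im[max(0,c[1]-45):c[1]+45,c[0]-60:c[0]+60],None,fx=6,fy=6))
go.go(.6143,-.2962,.006,-115.6)
E
```

```text
clock: 15.92
position: [0.6127, -0.297, 0.0592]
tool_rot: [-1.572, -0.001, -2.018]
force: [0.2, -0.5, 0.3]
grip_width: 0.0513
t 16.02 pos [ 0.6132 -0.2972  0.0603] psi -115.7 tilt [ 0. -0. -1.] w 0.0513 F [-0.7 -0.7  0.1] q7 -1.05 -> d [-1.4 54.3  0.6] yaw -0.001
```

View pics/side15.png

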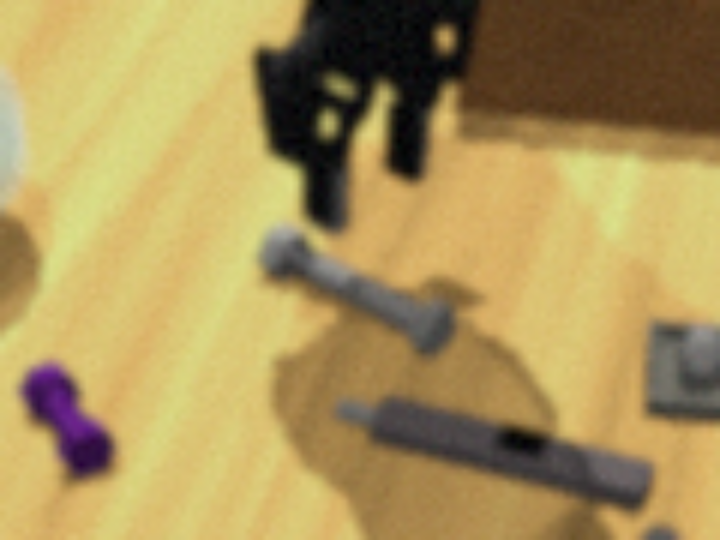

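View pics/top15.png

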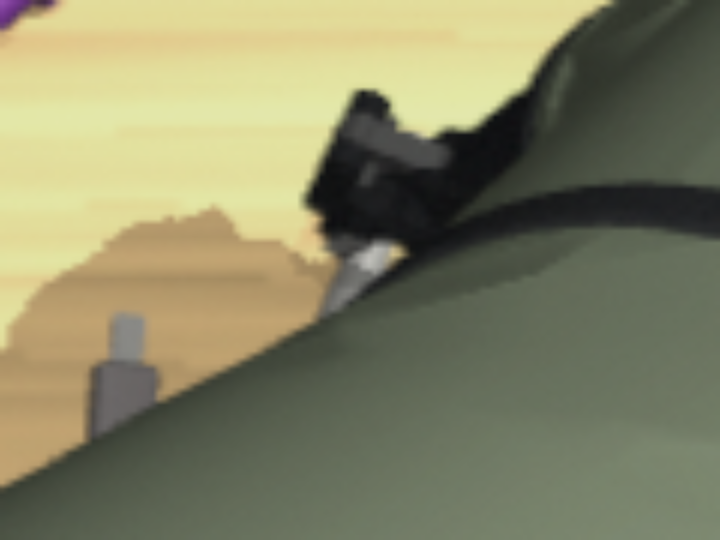

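```bash
python3 -m crank '[{"hand":0.4,"dx":-1,"dy":20,"dz":0.5,"yaw":0},{"hand":0.4,"dx":-1,"dy":32,"dz":0.5,"yaw":0},{"hand":0.4,"dx":-1,"dy":35,"dz":0.5,"yaw":0},{"hand":0.4,"dx":-1,"dy":35,"dz":0.5,"yaw":0}]' 60
python3 - <<'E'
from h import *
import go
for n in("side",):
    im=bot.grab_frame(n)[:,:,::-1]
    c=w2p(n,[.6143,-.2962,.02])[0].astype(int); cv2.imwrite(f'pics/{n}16.png',cv2.resize(im[max(0,c[1]-45):c[1]+45,c[0]-60:c[0]+60],None,fx=6,fy=6))
go.go(.6143,-.2962,.006,-115.6)
E
```

```text
clock: 16.35
position: [0.6142, -0.2958, 0.0241]
tool_rot: [-1.572, 0.0, -2.018]
force: [0.2, -0.2, 0.5]
grip_width: 0.0515
t 16.4 pos [ 0.6146 -0.2961  0.0248] psi -115.6 tilt [-0.  0. -1.] w 0.0515 F [0.9 0.3 0.8] q7 -1.03 -> d [ 0.2 18.8 -0.2] yaw -0.001
```

View pics/side16.png

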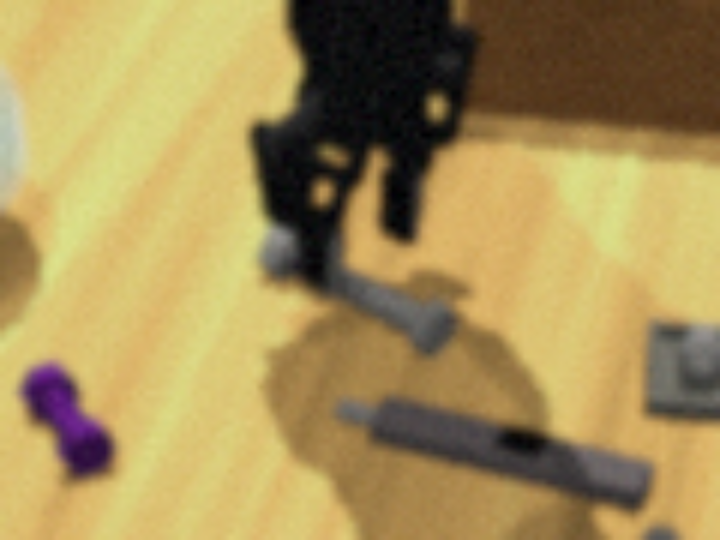

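```bash
python3 -m crank '[{"hand":0.4,"dx":0,"dy":10,"dz":0,"yaw":0},{"hand":0.4,"dx":0,"dy":16,"dz":0,"yaw":0},{"hand":0.4,"dx":0,"dy":18.5,"dz":0,"yaw":0},{"hand":0.4,"dx":0,"dy":18.5,"dz":0,"yaw":0},{"hand":0.6,"dx":0,"dy":18.8,"dz":0,"yaw":0},{"hand":0.8,"dx":0,"dy":18.8,"dz":0,"yaw":0},{"hand":1,"dx":0,"dy":18.8,"dz":0,"yaw":0},{"hand":1,"dx":0,"dy":18.8,"dz":0,"yaw":0},{"hand":1,"dx":0,"dy":18.8,"dz":0,"yaw":0},{"hand":1,"dx":0,"dy":18.8,"dz":0,"yaw":0}]' 60
python3 - <<'E'
from h import *
import go
a=np.radians(170); c=np.array([.638,.0907])+.003*np.array([np.cos(a),np.sin(a)]);print(c)
go.go(*c,.06,-100)
im=bot.grab_frame('side')[:,:,::-1]
c=w2p('side',[.6143,-.2962,.02])[0].astype(int); cv2.imwrite('pics/side17.png',cv2.resize(im[max(0,c[1]-45):c[1]+45,c[0]-60:c[0]+60],None,fx=6,fy=6))
E
```

```text
clock: 17.23
position: [0.6152, -0.2961, 0.0063]
tool_rot: [-1.57, -0.0, -2.018]
force: [-2.0, 0.4, 6.6]
grip_width: 0.0136
[0.63504558 0.09122094]
t 17.23 pos [ 0.6152 -0.2961  0.0063] psi -115.6 tilt [ 0.001 -0.    -1.   ] w 0.0136 F [-2.   0.4  6.6] q7 -1.02 -> d [-357.8  -53.8 -149.5] yaw -0.273
```

View pics/side17.png

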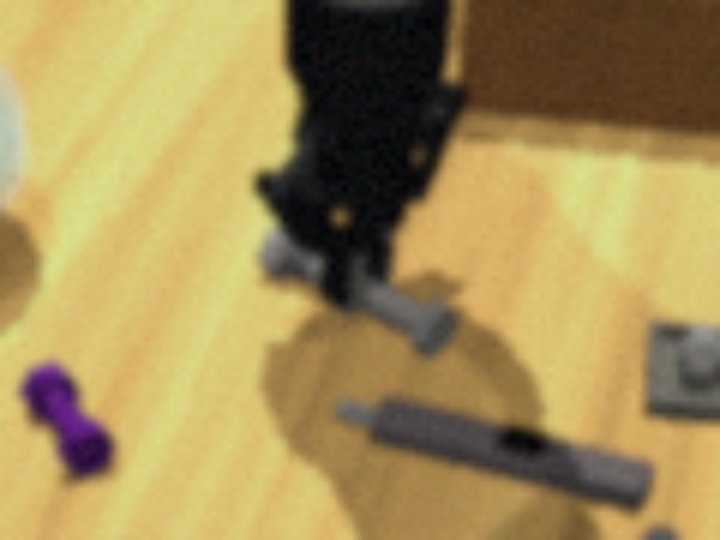

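```bash
python3 -m crank '[{"hand":1,"dx":0,"dy":-20,"dz":0,"yaw":0},{"hand":1,"dx":0,"dy":-50,"dz":0,"yaw":0},{"hand":1,"dx":-25,"dy":-75,"dz":-10,"yaw":0},{"hand":1,"dx":-62,"dy":-75,"dz":-26,"yaw":-0.03},{"hand":1,"dx":-99,"dy":-75,"dz":-41,"yaw":-0.06},{"hand":1,"dx":-136,"dy":-75,"dz":-57,"yaw":-0.1},{"hand":1,"dx":-173,"dy":-75,"dz":-72,"yaw":-0.14},{"hand":1,"dx":-210,"dy":-75,"dz":-88,"yaw":-0.18},{"hand":1,"dx":-247,"dy":-75,"dz":-103,"yaw":-0.22},{"hand":1,"dx":-284,"dy":-75,"dz":-119,"yaw":-0.25},{"hand":1,"dx":-321,"dy":-75,"dz":-134,"yaw":-0.273},{"hand":1,"dx":-345,"dy":-75,"dz":-144,"yaw":-0.273}]' 60
python3 -m crank '[{"hand":1,"dx":0,"dy":0,"dz":0,"yaw":0},{"hand":1,"dx":0,"dy":0,"dz":0,"yaw":0},{"hand":1,"dx":0,"dy":0,"dz":0,"yaw":0}]'
python3 go.py .635 .0912 .06 -100
```

```text
clock: 18.28
position: [0.6341, 0.0824, 0.0806]
tool_rot: [-1.571, 0.002, -1.74]
force: [0.8, 0.8, -1.6]
grip_width: 0.0136
clock: 18.53
position: [0.6342, 0.0768, 0.0808]
tool_rot: [-1.571, -0.001, -1.745]
force: [-0.0, -1.8, -1.1]
grip_width: 0.0138
t 18.53 pos [0.6342 0.0768 0.0808] psi -100.0 tilt [-0.    -0.001 -1.   ] w 0.0138 F [-0.  -1.8 -1.1] q7 -1.34 -> d [-14.4  20.8  -1.8] yaw -0.0
```

```bash
python3 -m crank '[{"hand":1,"dx":-8,"dy":10,"dz":-1,"yaw":0},{"hand":1,"dx":-14,"dy":20,"dz":-1.5,"yaw":0},{"hand":1,"dx":-14,"dy":21,"dz":-1.5,"yaw":0},{"hand":1,"dx":-14,"dy":21,"dz":-1.5,"yaw":0}]'
python3 - <<'E'
import ov; ov.ov(.638,.0907,-10,.069,.055,'18'); ov.go.go(.635,.0912,.01,-100)
E
```

```text
clock: 18.87
position: [0.6347, 0.0915, 0.0585]
tool_rot: [-1.572, -0.001, -1.745]
force: [-0.2, 0.0, -2.1]
grip_width: 0.0137
t 18.97 pos [0.6353 0.0909 0.0597] psi -100.0 tilt [-0. -0. -1.] w 0.0132 F [-0.   0.  -2.6] q7 -1.35 -> d [-0.3 49.7 -0.4] yaw -0.0
```

View pics/side18.png

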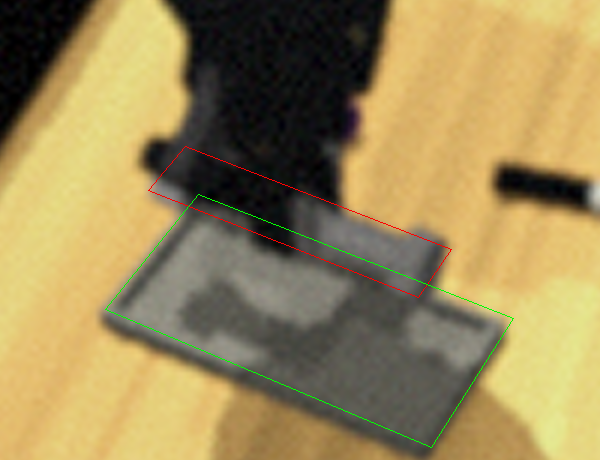

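View pics/top18.png

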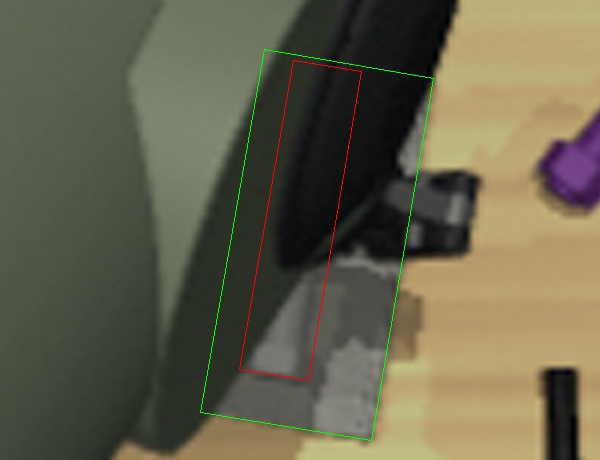

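Well aligned. I'll lower and release.

```bash
python3 -m crank '[{"hand":1,"dx":0,"dy":20,"dz":0,"yaw":0},{"hand":1,"dx":0,"dy":35,"dz":0,"yaw":0},{"hand":1,"dx":0,"dy":43,"dz":0,"yaw":0},{"hand":1,"dx":0,"dy":47,"dz":0,"yaw":0},{"hand":1,"dx":0,"dy":48.5,"dz":0,"yaw":0},{"hand":1,"dx":0,"dy":49.5,"dz":0,"yaw":0},{"hand":1,"dx":0,"dy":49.5,"dz":0,"yaw":0}]' 60; python3 go.py .635 .0912 .01 -100
```

```text
clock: 19.55
position: [0.6356, 0.0914, 0.0107]
tool_rot: [-1.57, 0.0, -1.745]
force: [0.3, 0.8, -2.3]
grip_width: 0.0134
t 19.55 pos [0.6356 0.0914 0.0107] psi -100.0 tilt [ 0.001 -0.    -1.   ] w 0.0134 F [ 0.3  0.8 -2.3] q7 -1.31 -> d [ 0.3  0.7 -0.5] yaw 0.0
```

```bash
python3 -m crank '[{"hand":1,"dx":0,"dy":0.7,"dz":0,"yaw":0},{"hand":1,"dx":0,"dy":0.7,"dz":0,"yaw":0},{"hand":0.8,"dx":0,"dy":0.7,"dz":0,"yaw":0},{"hand":0.76,"dx":0,"dy":0.7,"dz":0,"yaw":0},{"hand":0.75,"dx":0,"dy":0.7,"dz":0,"yaw":0},{"hand":0.75,"dx":0,"dy":0.7,"dz":0,"yaw":0}]' 60; python3 -m crank '[{"hand":0.75,"dx":0,"dy":-6,"dz":0,"yaw":0},{"hand":0.75,"dx":0,"dy":-20,"dz":0,"yaw":0},{"hand":0.6,"dx":0,"dy":-40,"dz":0,"yaw":0},{"hand":0.4,"dx":0,"dy":-70,"dz":0,"yaw":0},{"hand":0.4,"dx":0,"dy":-100,"dz":0,"yaw":0},{"hand":0.4,"dx":0,"dy":-140,"dz":0,"yaw":0},{"hand":0.4,"dx":0,"dy":-170,"dz":0,"yaw":0},{"hand":0.4,"dx":0,"dy":-170,"dz":0,"yaw":0},{"hand":0.4,"dx":0,"dy":-170,"dz":0,"yaw":0}]' 60
python3 go.py .28 .5 .2 -100
```

```text
clock: 20.05
position: [0.6354, 0.0915, 0.0097]
tool_rot: [-1.571, 0.0, -1.745]
force: [-1.0, 0.3, 0.3]
grip_width: 0.0214
clock: 20.8
position: [0.636, 0.0915, 0.1824]
tool_rot: [-1.568, 0.002, -1.745]
force: [-0.1, 0.4, -0.5]
grip_width: 0.0515
t 20.8 pos [0.636  0.0915 0.1824] psi -100.0 tilt [ 0.003  0.001 -1.   ] w 0.0515 F [-0.1  0.4 -0.5] q7 -1.43 -> d [-340.6  -18.3 -421.4] yaw 0.0
```

```bash
python3 -m crank '[{"hand":0.4,"dx":-25,"dy":-20,"dz":-31,"yaw":-0.1},{"hand":0.4,"dx":-50,"dy":-30,"dz":-62,"yaw":-0.2},{"hand":0.4,"dx":-75,"dy":-40,"dz":-93,"yaw":-0.3},{"hand":0.4,"dx":-100,"dy":-40,"dz":-124,"yaw":-0.4},{"hand":0.4,"dx":-125,"dy":-40,"dz":-155,"yaw":-0.5},{"hand":0.4,"dx":-150,"dy":-40,"dz":-186,"yaw":-0.6},{"hand":0.4,"dx":-175,"dy":-40,"dz":-217,"yaw":-0.7},{"hand":0.4,"dx":-200,"dy":-40,"dz":-248,"yaw":-0.8},{"hand":0.4,"dx":-225,"dy":-40,"dz":-279,"yaw":-0.9},{"hand":0.4,"dx":-250,"dy":-40,"dz":-310,"yaw":-1.0},{"hand":0.4,"dx":-285,"dy":-40,"dz":-350,"yaw":-1.1},{"hand":0.4,"dx":-310,"dy":-40,"dz":-380,"yaw":-1.2}]'
python3 - <<'E'
from h import *
import go; go.go(.28,.56,.23,-30)
cv2.imwrite('pics/top20.png',bot.grab_frame('top')[:,:,::-1]);cv2.imwrite('pics/side20.png',bot.grab_frame('side')[:,:,::-1])
E
```

```text
clock: 21.8
position: [0.3186, 0.4568, 0.2195]
tool_rot: [-1.572, 0.0, -0.54]
force: [1.2, 0.2, -0.2]
grip_width: 0.0514
t 21.8 pos [0.3186 0.4568 0.2195] psi -31.0 tilt [-0.    -0.001 -1.   ] w 0.0514 F [ 1.2  0.2 -0.2] q7 -1.26 -> d [-86.2 -10.6  68.6] yaw -0.017
```

View pics/top20.png

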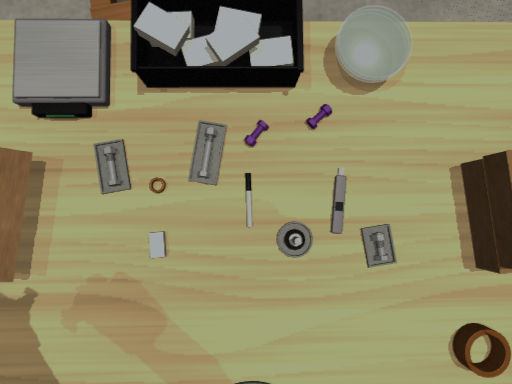

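```bash
python3 - <<'E'
from h import *
im=cv2.imread('pics/top20.png'); T=[]
for (x,y,a,hl,bh) in [(.6086,.3013,9.4,.0525,.0425),(.638,.0907,170,.065,.055),(.4246,-.2902,8.4,.04,.03)]:
    b=np.ascontiguousarray(cv2.resize(im,None,fx=6,fy=6,interpolation=cv2.INTER_CUBIC)); r=np.radians(a); d=np.array([np.cos(r),np.sin(r),0]);n=np.array([-d[1],d[0],0])
    for C,l,w,col in((np.array([x,y,.027]),bh,.012,(0,0,255)),(np.array([x,y,.01]),hl+.004,.032,(0,255,0))):
        q=[C+i*l*d+j*w*n for i,j in((1,1),(1,-1),(-1,-1),(-1,1))]; cv2.polylines(b,[(w2p('top',q)*6+3).astype(int)],True,col,1)
    c=(w2p('top',[x,y,.015])[0]*6).astype(int); T.append(b[c[1]-200:c[1]+200,c[0]-130:c[0]+130])
b=np.ascontiguousarray(cv2.resize(im,None,fx=6,fy=6,interpolation=cv2.INTER_CUBIC))
for z,rr,col in((.010,.036,(0,255,0)),(.015,.023,(0,0,255)),(.063,.008,(255,0,0))):
    th=np.linspace(0,6.28,60); q=np.c_[.441+rr*np.cos(th),-.101+rr*np.sin(th),0*th+z]; cv2.polylines(b,[(w2p('top',q)*6+3).astype(int)],True,col,1)
c=(w2p('top',[.441,-.101,.015])[0]*6).astype(int)
cv2.imwrite('pics/fin_b.png',np.hstack(T)); cv2.imwrite('pics/fin_f.png',b[c[1]-150:c[1]+150,c[0]-150:c[0]+150])
E
```

```text
(no output)
```

View pics/fin_b.png

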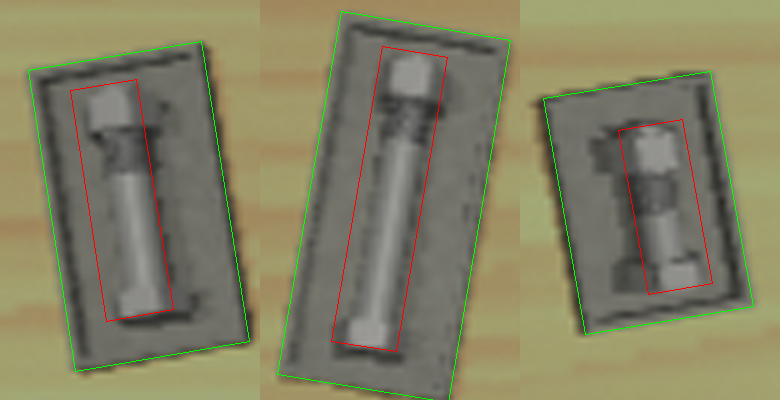

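View pics/fin_f.png

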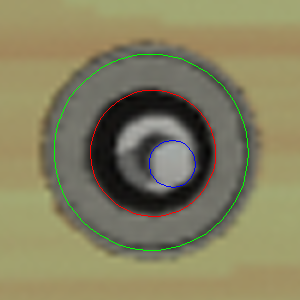

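View pics/side20.png

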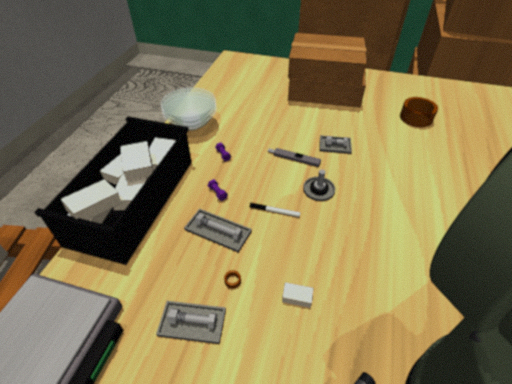

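```bash
python3 -c "
from workcell import bot
print(bot.job_done())"
```

```text
the job is handed in; nothing more can be done
None
```

The job is handed in: the levelling foot stands in the round dish and each of the three zinc bolts lies in the tray of its own length. All four were released, and the arm was withdrawn clear at about 22 s of the 104 s allowed. No verdict was reported on hand-in.

- **Choice of parts:** I measured the trays at about 88, 113 and 138 mm overall and the zinc bolts at about 61, 86 and 113 mm, so each match was clear. The purple look-alikes were left alone.
- **Last check, top camera:** The bolts lie within a few mm and a couple of degrees of their tray centres. The foot is centred within about 2 mm, and the tip of its stud shows no visible tilt.
- **Last check, side camera:** All four sit inside their trays and dish, with nothing else disturbed.
- **Disagreements:**
  - The two cameras differed by 2–7 mm on raw positions, most at the far side, so I used the top camera.
  - The gripper read 13–15 mm on the 16 mm shanks, but the parts held firmly.
  - I saw a brief 34 N at the wrist as the foot touched the dish floor, well below the 120 N limit.
- **Refused calls:** The interface refused two early move calls because rows were missing fields. Nothing moved as a result.

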